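# Lock the cam fitting of a flat-pack desk shelf with a flat screwdriver

## Task

The upside-down desk shelf is almost assembled, but one of its end boards still stands off by a small gap. Take the big flat screwdriver out of the rack, seat its blade in the slot of the cam fitting beside the loose end board and, pressing only lightly and keeping the blade in the slot, turn it clockwise until you feel it come to its stop, with the end board drawn up tight, without forcing it further. Then stand the screwdriver back upright in its own hole in the rack, handle resting on the rack top, and let go, leaving the other things where they are.

Things in the scene. Friction and masses are not known exactly. Their poses are not given: they have to be found in the camera images.
- driver_grip (a point): Centre of the handle of the big flat screwdriver: black, six-sided, 32 mm across flats, 95 mm long (its top 6 mm rounded off), so 47.5 mm above and below this point. Axes: z along the shaft from blade to handle (up, in the rack), x along the blade's width, y across its thickness. The flats' normals lie at 0, 60 and 120 degrees from x about z.
- driver_tip (a point): Centre of the end face of the screwdriver's blade, on the shaft's axis, 127.5 mm below driver_grip; same axes. The blade is 14 mm wide (x) and 2.4 mm thick (y) over its last 16 mm. The 9 mm shank and the blade together stick out 80 mm below the handle.
- driver: The whole screwdriver, loose, about 160 g, 175 mm long; origin on the axis at the handle's flat underside, which rests on the rack top; same axes as driver_grip. It stands in the rack turned any way about z. It needs a firm grip (40 N or more), for the cam resists with up to 0.2 N m.
- rack_hole (a point): Centre of the mouth of the big screwdriver's round hole in the rack top, 92 mm above the desk; turns with the rack. The hole is 21 mm across with a 3 mm chamfer and goes right through the 18 mm top board. The rack is an open wooden stand fixed to the desk, 75 mm (x) by 190 mm (y); the hole lies 45 mm from its middle towards +y, the bradawl's 90 mm away along -y.
- cam_slot (a point): Centre of the mouth of the slot in the cam to be turned: a bare metal disc 25 mm across, flush with the top face of the shelf board, 34 mm from the board's loose end. Axes turn with the cam: x along the slot, y across it, z up its axis. The slot is 18 mm long, 4 mm wide, 5 mm deep, with upright walls and a flat floor on which the seated blade's end rests.
- cam (a joint): Angle of that cam in rad, growing clockwise as seen from above. It starts between 0 and 0.5; 2.3 is locked, at a hard stop. It stays where it is left. It resists with about 0.10 N m at 0, rising evenly to 0.17 N m at 2.3, then stops solid. Soft cast metal: forcing it past its stop with over about 0.5 N m, or a push of over 100 N, spoils it.
- end_board (a joint): How far the cam has drawn in the loose end board, in m: 0 is the full gap of 4 mm, 0.004 is tight. It moves only as the cam turns, in proportion to its angle.
- end_board_top (a point): Middle of the upper edge of the loose end board, 90 mm above the desk. That board stands upright, 140 mm long along this frame's x, 18 mm thick along y. The shelf lies on its +y side; with the gap open the cam's axis is 47 mm off along +y.
- riser: The upside-down shelf, fixed to the desk: a white board 360 mm long (y), 140 mm wide (x) and 18 mm thick lying flat, origin under its middle, with an upright end board at each end. The loose end is at -y; the cam at the +y end is already locked and does not turn.
- jar_mid (a point): Bystander: centre of a small glass paint jar, 52 mm across and 60 mm high.
- cone_mid (a point): Bystander: centre of a standing thread cone, 60 mm across at the foot and 100 mm high.
- bradawl: Bystander: slim bradawl with a round wooden handle 22 mm thick and 70 mm high, standing in the rack's other hole; origin on its axis at the underside of the handle, at the rack top.
Mind the look-alikes: they are no part of the job. Of the things that look like the part that bears rack_hole, take the one that is farthest to the robot's left at the start.

How it is judged:
On the way, in this order (a step that is already met when the one before it is completed fails the run):
1. the blade of the screwdriver is seated in the slot of the cam, at least 3 mm deep (z of driver_tip in the frame of cam_slot below -0.003 m and horizontal distance between driver_tip and cam_slot below 0.005 m), for 0.2 s.
2. the cam has been turned clockwise to its stop (2.15 rad or more of 2.3) with the blade still seated in the slot (all of step 1 and value of joint cam above 2.15 rad), for 0.2 s.
At the end, for the whole second after the job is handed in: The cam stands at 2.1 rad or more and the end board is drawn in by at least 3.5 of its 4 mm; the screwdriver stands at rest in its own rack hole, upright within 0.1 rad, handle resting on the rack top (within 3 mm), released (value of joint cam above 2.1 rad and value of joint end_board above 0.0035 m and z of driver_grip in the frame of rack_hole between 0.0445 and 0.0505 m and horizontal distance between driver_tip and rack_hole below 0.012 m and angle between driver_grip's own z axis and vertical below 0.1 rad and linear speed of driver below 0.02 m/s); the robot touches nothing.
It fails at once if the cam or its board is forced: the screwdriver bears on the shelf with more than 100 N in all, push and twist together (the twist takes about 17 N for each 0.1 N m) (contact force between driver and riser above 100 N).
It fails at once if the paint jar, thread cone or bradawl is moved by more than 30 mm (distance of any of jar_mid, cone_mid, bradawl from where it was at the start of the episode above 0.03 m).
It also fails if it takes over 66 s, if anything falls off the work surface, if the arm or the gripper's body presses on something with over 40 N, if the wrist force passes 120 N, or if a joint passes its speed limit or range.

## Robot

A 6-joint arm with a two-finger parallel gripper is mounted at the origin on the work surface. World frame = base frame: x ahead of the robot, y to its left, z up, the work surface at z = 0. Lengths are in m, angles in rad, forces in N, time in s.
With the tool pointing down it reaches from about 0.3 to 0.775 m from the base axis. Payload 14.6 kg.
Tool frame: the origin (TCP) lies midway between the tips of the shut fingers; the grasp point (between the pads) lies 19 mm behind it; z points along the fingers, y is the direction in which the jaws open and shut (so a half turn about z gives the same grasp; the last joint's range is limited). The gripper opens to 94 mm and grips with 3 to 60 N. Pads are 16 mm wide; open, the fingers measure 119 mm over their backs; the gripper's body (75 mm by 177 mm) begins 78 mm behind the grasp point.
Start: joints at [1.218, 0.3, 1.521, -0, 1.321, -0.067], TCP at [0.155, 0.528, 0.205] pointing down, gripper open.
Joint ranges: [-3.03, 3.03], [-0.79, 2.21], [0.23, 2.52], [-1.04, 4.18], [0, 3.07], [-2.55, 2.55]. Speed limits (rad/s): [2.22, 2.22, 2.57, 3.14, 3.14, 3.14].

## Interface

Orientations are given as a rotation vector (axis times angle).
In Python, from station import bot gives the robot as it stands.
- The arm moves only by the tool drive_tool, never from a script. Its argument "targets" is one flat list of numbers, 5 for each row, row after row: the opening, from 0 (shut) to 1 (fully open), then the shift along the tool's x, y, z as a fraction of full scale, then the turn about the tool's z as a fraction of full scale. A call has 1 to 5 rows; each row shifts and turns the commanded pose from where the row before left it, along the tool's axes as they then stand; what a row does not reach is not made up. Full scale, the value 1, is 4 cm for a shift and 6 degrees for a turn. A row lasts 1/12 s, in which the tool goes at most 41.7 mm and 7.16 degrees, less where a joint would pass 70% of its speed; a pose out of reach is approached as far as the arm can. A call with a number of a shift or a turn outside -1 to 1 is refused whole. A call with a gripper value outside its range is refused whole. The fingers move at their own pace and stop on an object; the grip force is fixed at half the most. Time passes only in rows, so rows that do not move let the fingers close. It gives the time, the measured TCP pose, the force and the opening at its end, in the units of the state.
- bot.state(): the state, without advancing time (a new reading comes with each control period).
- bot.grab_frame(name): name is "scene" or "top"; returns the picture (384x512x3 uint8, red, green, blue); there is no depth.
- bot.get_calibration(name): a dict with "fx", "fy", "cx", "cy" (pixels), "R" (3x3) and "t" (3): a world point X has camera coordinates R X + t. Camera axes: x right, y down, z forward; pixel columns grow to the right and rows downward; lengths in m; the calibration is good to about 2 mm. A picture is of the moment at which its call begins. get_calibration takes no time and is no camera call.
- bot.close_job(): hands the job in, once; it reports no verdict.
The state is a dict: "time_s": time; "joints": joint angles; "qd": joint speeds; "effort": joint torques, N m; "tcp_pos": TCP position; "tcp_rot": TCP orientation; "force": force on the tool from outside, world axes, zero at the start; "torque": the same for the moment, N m; "grip_width": finger opening in m.
Only numpy, scipy, OpenCV 4.12 (cv2) and the standard library are available. Lean on these libraries where they do the work, as an engineer would, in place of code of your own. Each camera call takes 0.05 s, during which the arm holds its last target.

## Working session

There is one attempt and no reset: what is moved stays moved. The work goes in short steps, Python scripts to look and compute and a tool call to move; the robot and the scene stay as the last step left them, time stands still between calls to the robot, and variables do not carry over. Pictures are saved under pics/ and viewed, and the job is handed in when it is done.

Besides the shell and the picture viewer there is one more tool, called after "Request:" as name(argument=value, ...) on one line, values as JSON. drive_tool: Moves the arm, as the interface text tells. Shift numbers are shares of 4 cm and turn numbers shares of 6 degrees, none past 1 either way. Its arguments: {"type":"object","properties":{"targets":{"type":"array"}},"required":["targets"]}

```bash
mkdir -p pics; ls; python3 - <<'E'
from station import bot
import cv2
s=bot.state();print(s)
for n in("scene","top"):
    im=bot.grab_frame(n);cv2.imwrite(f"pics/{n}0.png",im[:,:,::-1]);c=bot.get_calibration(n);print(n,c)
E
```

```text
pics
{'time_s': 0.0, 'joints': array([ 1.21840407e+00,  3.00471973e-01,  1.52160254e+00,  1.35787075e-05,
        1.32070293e+00, -6.65762390e-02]), 'qd': array([-0.00010207,  0.00026973,  0.00085216,  0.00023551,  0.00178333,
        0.00030568]), 'effort': array([ 7.18983938e-04, -5.31808376e+01, -3.52740490e+01,  7.08535127e-02,
        2.45311571e-02, -8.36211211e-05]), 'tcp_pos': array([0.15495975, 0.52743484, 0.20487678]), 'tcp_rot': array([-4.47400395e-01, -3.10930943e+00,  1.81593107e-03]), 'force': array([ 0.58157658, -0.04878982,  0.64393914]), 'torque': array([0.02973385, 0.00599267, 0.03642078]), 'grip_width': 0.09410477103027419}
scene {'fx': 375.92845050030945, 'fy': 375.92845050030945, 'cx': 253.96724665131288, 'cy': 192.32934985162083, 'R': array([[-0.20786681,  0.97813729,  0.00623182],
       [ 0.64923221,  0.14272994, -0.74707811],
       [-0.73163442, -0.15124685, -0.66470705]]), 't': array([ 0.3002602 , -0.28236769,  1.55907051])}
top {'fx': 454.5729954944467, 'fy': 454.5729954944467, 'cx': 252.74243375054328, 'cy': 180.20194374761542, 'R': array([[-0.00869698, -0.99984789, -0.01511822],
       [-0.99261988,  0.0104609 , -0.12081531],
       [ 0.12095508,  0.01395592, -0.99255987]]), 't': array([-0.15350813,  0.62514299,  1.55749554])}
```

View pics/scene0.png

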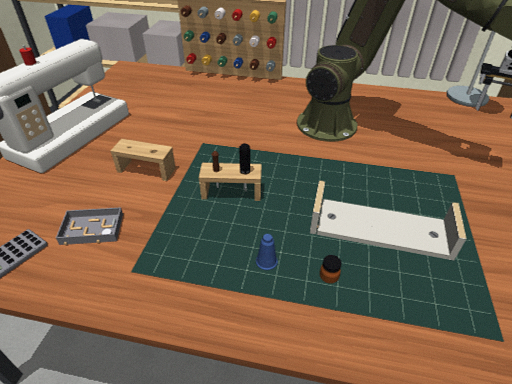

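View pics/top0.png

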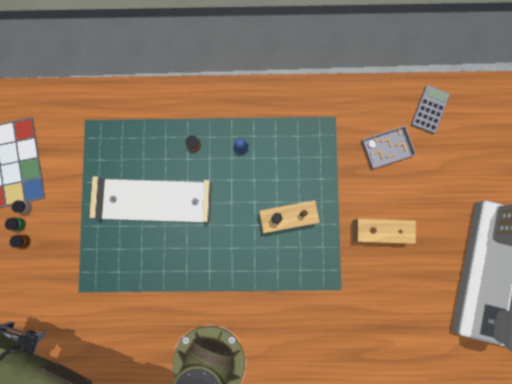

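```bash
python3 - <<'E'
import cv2
t=cv2.imread("pics/top0.png");s=cv2.imread("pics/scene0.png")
cv2.imwrite("pics/t_r.png",cv2.resize(t[165:235,80:220],None,fx=5.7,fy=5.7,interpolation=cv2.INTER_CUBIC))
cv2.imwrite("pics/t_k.png",cv2.resize(t[190:245,250:330],None,fx=10,fy=10,interpolation=cv2.INTER_CUBIC))
cv2.imwrite("pics/s_r.png",cv2.resize(s[175:265,305:475],None,fx=4.7,fy=4.7,interpolation=cv2.INTER_CUBIC))
cv2.imwrite("pics/s_k.png",cv2.resize(s[135:205,190:280],None,fx=8,fy=8,interpolation=cv2.INTER_CUBIC))
E
```

```text
(no output)
```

View pics/t_r.png

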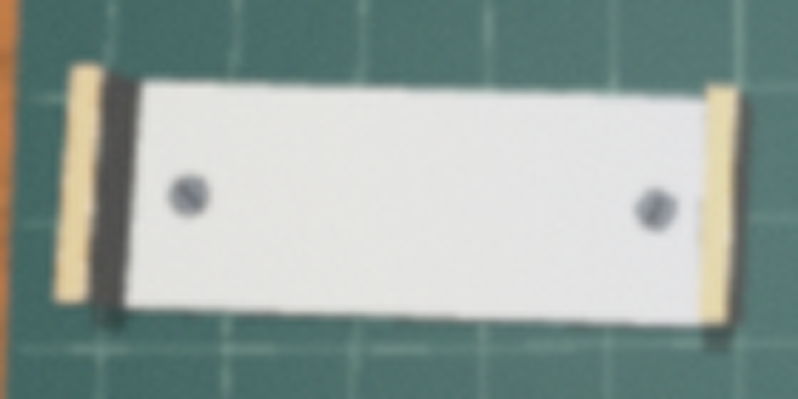

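View pics/t_k.png

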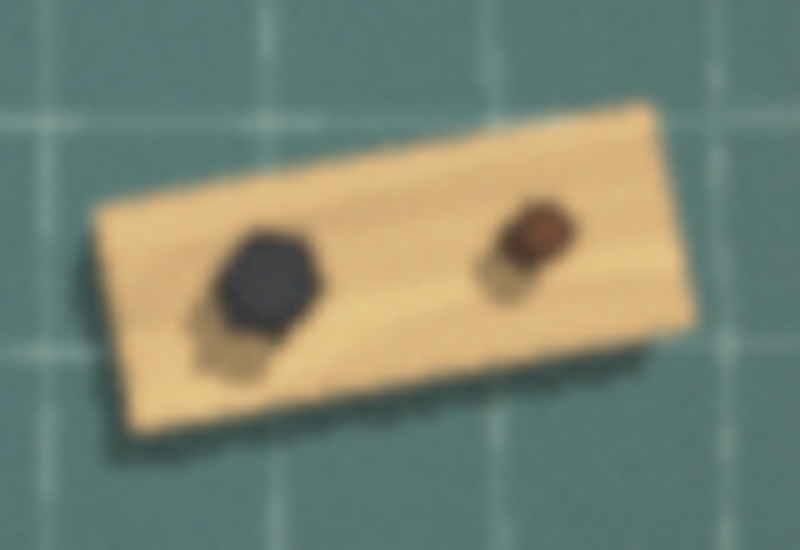

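View pics/s_r.png

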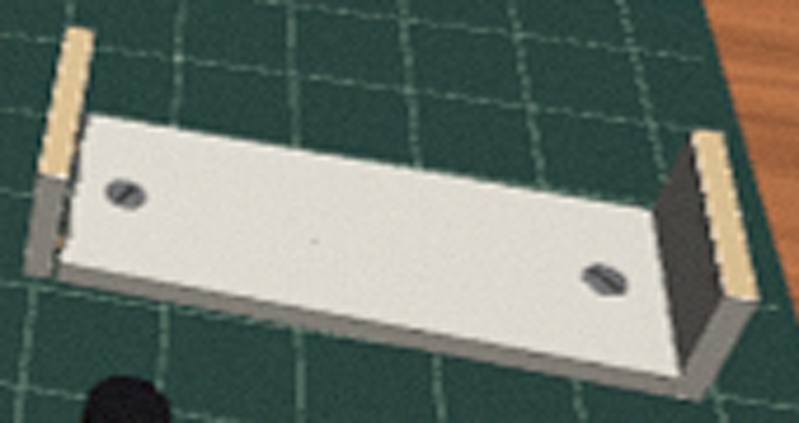

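View pics/s_k.png

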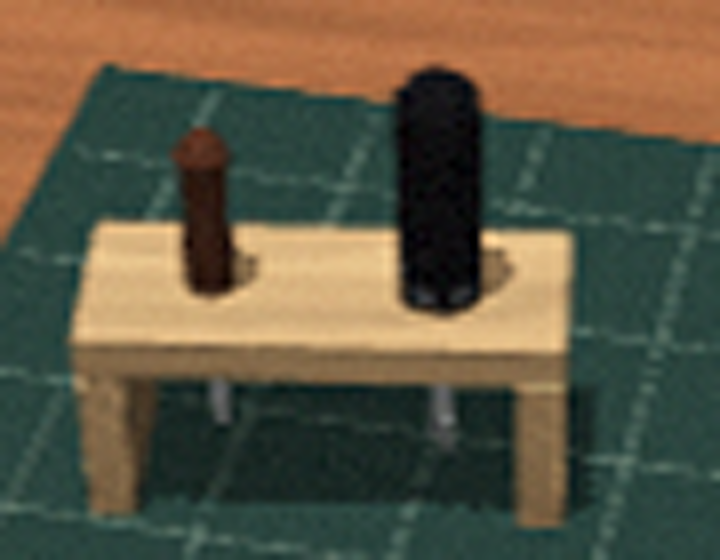

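```bash
cat > h.py <<'E'
from station import bot
import numpy as np, cv2
C={n:bot.get_calibration(n) for n in("scene","top")}
def plane(n,u,v,z):
    c=C[n];d=c["R"].T@np.array([(u-c["cx"])/c["fx"],(v-c["cy"])/c["fy"],1]);o=-c["R"].T@c["t"]
    return o+d*(z-o[2])/d[2]
def proj(n,X):
    c=C[n];p=c["R"]@np.asarray(X,float)+c["t"];return np.array([c["fx"]*p[0]/p[2]+c["cx"],c["fy"]*p[1]/p[2]+c["cy"]])
def crop(n,im,x0,y0,x1,y1,f,name):
    cv2.imwrite(f"pics/{name}.png",cv2.resize(im[y0:y1,x0:x1,::-1] if im is not None else None,None,fx=f,fy=f,interpolation=cv2.INTER_CUBIC))
def uc(x,y,f,x0,y0): return x0+(x+.5)/f-.5, y0+(y+.5)/f-.5
E
python3 - <<'E'
from h import *
P=[plane("top",*uc(x,y,10,250,190),.092) for x,y in[(95,205),(652,103),(695,325),(135,435)]]
P=np.array(P);print(P.round(4));m=P.mean(0);print("mid",m)
print([np.linalg.norm(P[i]-P[(i+1)%4]).round(4) for i in range(4)])
yd=(P[0]-P[1]+P[3]-P[2]);yd/=np.linalg.norm(yd);print("ydir",yd,"hole",m+.045*yd,"awl",m-.045*yd)
print("handle top",plane("top",*uc(268,282,10,250,190),.185),plane("scene",*uc(437,78,8,190,135),.187), "base scene",plane("scene",*uc(440,297,8,190,135),.092))
# riser board top z .018
for x,y in[(655,210),(188,195)]: print("cam top",plane("top",*uc(x,y,5.7,80,165),.018))
for x,y in[(126,194),(605,280)]: print("cam sc",plane("scene",*uc(x,y,4.7,305,175),.018))
Q=np.array([plane("scene",*uc(x,y,4.7,305,175),.018) for x,y in[(90,115),(652,211),(680,376),(60,264)]]);print(Q.round(4),[np.linalg.norm(Q[i]-Q[(i+1)%4]).round(4) for i in range(4)])
Q=np.array([plane("top",*uc(x,y,5.7,80,165),.09) for x,y in[(706,87),(741,88),(727,324),(700,322),(70,65),(55,300)]]);print(Q.round(4))
im=cv2.imread("pics/top0.png");im2=cv2.imread("pics/scene0.png")
a=cv2.resize(im[190:215,182:207],None,fx=15,fy=15,interpolation=cv2.INTER_CUBIC)
b=cv2.resize(im2[205:230,319:344],None,fx=15,fy=15,interpolation=cv2.INTER_CUBIC)
cv2.imwrite("pics/cams.png",np.hstack([a,b]))
E
```

```text
[[ 0.5157 -0.1806  0.092 ]
 [ 0.5482 -0.3681  0.092 ]
 [ 0.4738 -0.3805  0.092 ]
 [ 0.4389 -0.1931  0.092 ]]
mid [ 0.49416537 -0.28057952  0.092     ]
[np.float64(0.1903), np.float64(0.0755), np.float64(0.1906), np.float64(0.0778)]
ydir [-0.17673339  0.98425876  0.        ] hole [ 0.48621237 -0.23628787  0.092     ] awl [ 0.50211837 -0.32487116  0.092     ]
handle top [ 0.48585531 -0.23479795  0.185     ] [ 0.48196859 -0.23546662  0.187     ] base scene [ 0.4928041  -0.23282085  0.092     ]
cam top [0.55249097 0.04733471 0.018     ]
cam top [0.56470548 0.33864016 0.018     ]
cam sc [0.55419351 0.04956227 0.018     ]
cam sc [0.56616509 0.34069589 0.018     ]
[[0.4838 0.0216 0.018 ]
 [0.4978 0.3784 0.018 ]
 [0.6354 0.3728 0.018 ]
 [0.6242 0.0132 0.018 ]] [np.float64(0.3571), np.float64(0.1378), np.float64(0.3598), np.float64(0.1406)]
[[ 0.6201  0.0071  0.09  ]
 [ 0.6193 -0.0138  0.09  ]
 [ 0.4793 -0.0059  0.09  ]
 [ 0.4807  0.01    0.09  ]
 [ 0.6374  0.3884  0.09  ]
 [ 0.4971  0.3926  0.09  ]]
```

View pics/cams.png

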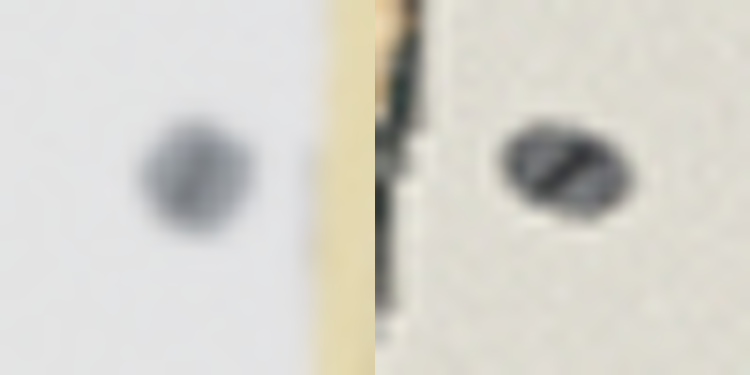

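```bash
cat > slot.py <<'E'
from h import *
def rect(n,im,c,z,half=.02,px=300):
    # metric view: columns = +x world, rows = -y world ... (col->x, row-> -y)
    g=np.linspace(-half,half,px);X,Y=np.meshgrid(c[0]+g,c[1]-g)
    P=np.stack([X,Y,np.full_like(X,z)],-1)@C[n]["R"].T+C[n]["t"]
    k=C[n];u=(k["fx"]*P[...,0]/P[...,2]+k["cx"]).astype(np.float32);v=(k["fy"]*P[...,1]/P[...,2]+k["cy"]).astype(np.float32)
    return cv2.remap(im,u,v,cv2.INTER_CUBIC)
if __name__=="__main__":
    s=cv2.imread("pics/scene0.png");t=cv2.imread("pics/top0.png")
    out=[]
    for n,im,c in(("scene",s,(.5542,.0496)),("top",t,(.5525,.0473))):
        r=rect(n,im,c,.018);out.append(r)
        g=cv2.cvtColor(r,cv2.COLOR_BGR2GRAY).astype(float)
        yy,xx=np.mgrid[:300,:300];gx=(xx-149.5)*.04/299*1000;gy=-(yy-149.5)*.04/299*1000
        # slot fit: gaussian-blurred template scan
        R=np.hypot(gx,gy);m=R<10.5
        best=[]
        for a in range(0,180,3):
            for off in np.arange(-2,2.1,.5):
              for o2 in np.arange(-1.5,1.6,.75):
                th=np.radians(a);d=-(gx)*np.sin(th)+(gy)*np.cos(th)-off;l=gx*np.cos(th)+gy*np.sin(th)-o2
                T=((abs(d)<2)&(abs(l)<9)).astype(float);T=cv2.GaussianBlur(T,(0,0),9)
                best.append((np.corrcoef(T[m],-g[m])[0,1],a,off,o2))
        best.sort(reverse=True);print(n,[tuple(np.round(b,2)) for b in best[:6]])
    cv2.imwrite("pics/rect.png",np.hstack(out))
E
python3 slot.py
```

```text
scene [(np.float64(0.92), np.float64(147.0), np.float64(0.5), np.float64(0.0)), (np.float64(0.92), np.float64(150.0), np.float64(0.5), np.float64(0.0)), (np.float64(0.91), np.float64(144.0), np.float64(0.5), np.float64(0.0)), (np.float64(0.91), np.float64(147.0), np.float64(0.5), np.float64(-0.75)), (np.float64(0.91), np.float64(150.0), np.float64(0.5), np.float64(-0.75)), (np.float64(0.91), np.float64(147.0), np.float64(0.5), np.float64(0.75))]
top [(np.float64(0.77), np.float64(156.0), np.float64(0.0), np.float64(0.0)), (np.float64(0.77), np.float64(153.0), np.float64(0.0), np.float64(0.0)), (np.float64(0.77), np.float64(159.0), np.float64(0.0), np.float64(0.0)), (np.float64(0.76), np.float64(156.0), np.float64(0.0), np.float64(0.75)), (np.float64(0.76), np.float64(150.0), np.float64(0.0), np.float64(0.0)), (np.float64(0.76), np.float64(159.0), np.float64(0.0), np.float64(0.75))]
```

View pics/rect.png

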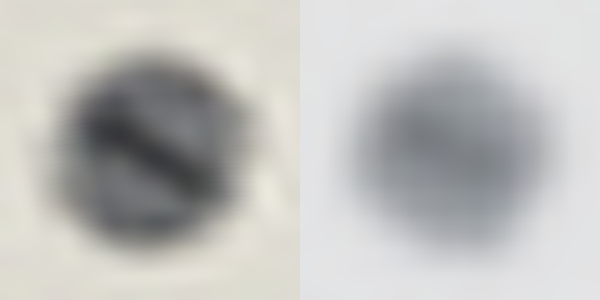

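```bash
cat > hexfit.py <<'E'
from h import *
from scipy.optimize import minimize
def render(n,x,y,a,roi,S=8,z0=.092,z1=.187):
    x0,y0,x1,y1=roi
    pts=[]
    for z,r in((z0,.016),(z1-.006,.016),(z1-.002,.0145),(z1,.011)):
        for k in range(6):
            t=a+np.pi/6+k*np.pi/3;R=r/np.cos(np.pi/6)
            pts.append(proj(n,(x+R*np.cos(t),y+R*np.sin(t),z)))
    pts=(np.array(pts)-[x0-.5,y0-.5])*S-.5
    h=cv2.convexHull(np.round(pts*16).astype(np.int32).reshape(-1,1,2))
    m=np.zeros(((y1-y0)*S,(x1-x0)*S),np.uint8);cv2.fillConvexPoly(m,h,255,cv2.LINE_AA,4)
    return cv2.resize(cv2.GaussianBlur(m,(0,0),S*.5).astype(np.float32),(x1-x0,y1-y0),interpolation=cv2.INTER_AREA)/255
def fit(n,im,roi,x,y):
    x0,y0,x1,y1=roi;g=im[y0:y1,x0:x1].max(2).astype(float)/255 # dark in all channels
    g=1-np.clip((g-.2)/.4,0,1)
    w=np.ones_like(g); best=[]
    for a in range(0,60,4):
        f=lambda p:((render(n,p[0]/1000,p[1]/1000,np.radians(a),roi)-g)**2).sum()
        r=minimize(f,[x*1000,y*1000],method="Nelder-Mead",options=dict(maxiter=50,initial_simplex=[[x*1e3,y*1e3],[x*1e3+3,y*1e3],[x*1e3,y*1e3+3]]))
        best.append((round(r.fun,3),a,r.x.round(1)))
    best.sort(key=lambda b:b[0]);print(n);[print(b) for b in best[:15]]
t=cv2.imread("pics/top0.png");s=cv2.imread("pics/scene0.png")
fit("top",t,(266,208,288,229),.486,-.236)
fit("scene",s,(234,140,254,178),.488,-.235)
E
python3 hexfit.py
```

```text
top
(np.float64(11.559), 48, array([ 485.4, -235.1]))
(np.float64(11.568), 44, array([ 485.4, -235. ]))
(np.float64(11.584), 56, array([ 485.5, -234.9]))
(np.float64(11.608), 52, array([ 485.7, -235. ]))
(np.float64(11.708), 40, array([ 485.4, -235.2]))
(np.float64(11.795), 36, array([ 485.3, -235.2]))
(np.float64(11.816), 0, array([ 485.5, -234.8]))
(np.float64(12.012), 32, array([ 485.3, -235.3]))
(np.float64(12.179), 4, array([ 485.5, -235. ]))
(np.float64(12.401), 28, array([ 485.3, -235. ]))
(np.float64(12.462), 8, array([ 485.3, -235. ]))
(np.float64(12.603), 24, array([ 485.4, -235.1]))
(np.float64(12.642), 12, array([ 485.6, -235. ]))
(np.float64(12.728), 20, array([ 485.6, -235. ]))
(np.float64(12.755), 16, array([ 485.4, -235.2]))
scene
(np.float64(72.171), 12, array([ 487.4, -233.7]))
(np.float64(72.222), 8, array([ 487.5, -233.5]))
(np.float64(72.443), 16, array([ 487.6, -233.7]))
(np.float64(72.664), 4, array([ 487.6, -233.7]))
(np.float64(73.079), 20, array([ 487.5, -233.8]))
(np.float64(73.575), 0, array([ 487.5, -233.6]))
(np.float64(74.057), 24, array([ 487.4, -233.6]))
(np.float64(75.15), 56, array([ 487.5, -233.7]))
(np.float64(75.404), 28, array([ 487.5, -233.7]))
(np.float64(77.196), 32, array([ 487.4, -233.7]))
(np.float64(77.603), 52, array([ 487.4, -233.9]))
(np.float64(79.563), 36, array([ 487.4, -233.6]))
(np.float64(81.025), 48, array([ 487.6, -233.8]))
(np.float64(82.824), 40, array([ 487.6, -233.8]))
(np.float64(85.401), 44, array([ 487.5, -233.7]))
```

```bash
python3 - <<'E'
import cv2,numpy as np
t=cv2.imread("pics/top0.png");s=cv2.imread("pics/scene0.png")
print(t[208:229,266:288].max(2));print(s[140:178,234:256].max(2))
a=cv2.resize(t[205:232,263:291],None,fx=14,fy=14,interpolation=cv2.INTER_NEAREST)
b=cv2.resize(s[172:205,232:260],None,fx=14,fy=14,interpolation=cv2.INTER_CUBIC)
b=cv2.convertScaleAbs(b,alpha=1.8);h=max(a.shape[0],b.shape[0]);o=np.zeros((h,a.shape[1]+b.shape[1],3),np.uint8);o[:a.shape[0],:a.shape[1]]=a;o[:b.shape[0],a.shape[1]:]=b
cv2.imwrite("pics/ab.png",o)
E
```

```text
[[131 136 139 145 156 170 178 184 195 208 215 215 216 217 219 222 223 223
  222 220 220 219]
 [168 177 183 195 207 213 217 217 219 221 223 223 222 223 223 223 222 220
  218 215 215 214]
 [214 216 217 219 220 222 223 222 222 222 222 222 219 220 219 219 217 216
  213 211 211 210]
 [223 223 222 223 223 222 222 222 219 215 215 214 212 211 210 209 210 209
  208 208 210 209]
 [224 222 223 222 222 221 219 215 200 180 178 180 182 186 192 202 208 208
  211 210 212 214]
 [222 223 221 220 218 216 210 189 154 120 109 113 124 140 159 191 210 214
  215 215 215 217]
 [219 218 215 213 212 206 189 151 106  73  66  69  77  87 117 172 207 217
  217 218 219 218]
 [215 214 211 209 206 195 161 112  77  67  69  67  69  67  87 145 197 217
  219 219 219 219]
 [212 211 211 210 202 172 124  82  64  69  68  68  68  70  74 127 188 215
  218 219 219 219]
 [212 210 213 209 190 146  89  66  67  67  70  69  69  68  68 105 170 207
  219 218 218 219]
 [211 212 213 205 175 119  71  64  67  69  70  70  70  68  65  93 153 202
  217 219 220 221]
 [213 212 209 193 160 110  69  58  67  67  70  69  70  70  70 108 168 209
  2
[... 3688 characters left out ...]
1  14  15  17  22  18  93 126
  130 191 217 215]
 [219 220 217 216 221 175  62  35  51  37  21  12  28  49  50  23 100 143
  187 213 208 207]
 [219 216 219 219 223 188  87  20  58  69  36   5  41  47  28  51 179 223
  216 209 211 208]
 [214 212 213 211 213 218 168  86  64  47  39  21  25  53  81 176 218 210
  205 207 207 206]
 [205 204 203 200 202 202 207 209 188 169 135 113 130 180 212 207 205 208
  203 206 212 211]
 [211 213 211 208 208 206 205 212 214 218 222 222 217 221 218 218 217 220
  217 218 220 219]
 [224 224 227 224 228 225 226 228 226 223 229 228 228 226 226 224 227 224
  225 224 225 223]
 [225 223 224 227 228 227 228 226 227 226 228 224 229 227 226 228 228 229
  229 230 229 229]]
```

View pics/ab.png

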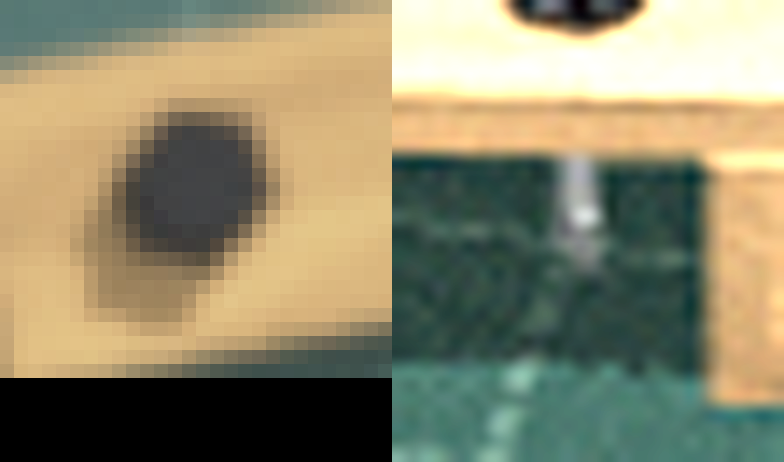

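```bash
python3 - <<'E'
import re
src=open('hexfit.py').read().split('t=cv2')[0]
src=src.replace("g=1-np.clip((g-.2)/.4,0,1)","g=1-np.clip((g-lo)/(hi-lo),0,1)").replace("roi,x,y):","roi,x,y,lo,hi):").replace("S=8,","S=8,").replace("[:15]]","[:8]]")
exec(src)
t=cv2.imread("pics/top0.png");s=cv2.imread("pics/scene0.png")
fit("top",t,(270,211,288,222),.486,-.236,.27,.85)
fit("scene",s,(234,149,256,163),.488,-.235,.06,.28)
fit("scene",s,(234,166,250,175),.488,-.235,.06,.85)
E
```

```text
top
(np.float64(1.141), 56, array([ 485.6, -235.2]))
(np.float64(1.195), 0, array([ 485.6, -235.3]))
(np.float64(1.208), 52, array([ 485.6, -235.2]))
(np.float64(1.307), 4, array([ 485.5, -235.3]))
(np.float64(1.317), 48, array([ 485.7, -235.3]))
(np.float64(1.457), 8, array([ 485.6, -235.3]))
(np.float64(1.471), 44, array([ 485.7, -235.2]))
(np.float64(1.629), 12, array([ 485.5, -235.3]))
scene
(np.float64(0.935), 44, array([ 489.5, -233.5]))
(np.float64(0.936), 40, array([ 470.2, -237.9]))
(np.float64(0.936), 48, array([ 462.5, -240. ]))
(np.float64(1.018), 52, array([ 445.6, -244.1]))
(np.float64(1.273), 32, array([ 441.2, -244.9]))
(np.float64(1.428), 56, array([ 441.5, -245.1]))
(np.float64(1.857), 28, array([ 439.8, -245.2]))
(np.float64(2.057), 0, array([ 439.7, -245.6]))
scene
(np.float64(0.464), 48, array([ 486.5, -233.4]))
(np.float64(0.47), 44, array([ 486.6, -233.6]))
(np.float64(0.549), 52, array([ 486.6, -233.1]))
(np.float64(0.56), 40, array([ 486.4, -233.2]))
(np.float64(0.701), 36, array([ 486.3, -232.8]))
(np.float64(0.702), 56, array([ 486.5, -232.9]))
(np.float64(0.878), 32, array([ 486.4, -232.4]))
(np.float64(0.896), 0, array([ 486.4, -232.7]))
```

```bash
python3 - <<'E'
from h import *
from scipy.spatial.transform import Rotation as Ro
s=bot.state();R=Ro.from_rotvec(s["tcp_rot"]).as_matrix();print(R.round(3))
ya=np.degrees(np.arctan2(R[1,1],R[0,1]));print("tool y ang",ya,"j1",np.degrees(s["joints"][0]),"j6",np.degrees(s["joints"][5]))
k=ya-np.degrees(s["joints"][0])+np.degrees(s["joints"][5])
print("ya=j1-j6+",k)
for tgt,xy in((48,(.4865,-.2345)),(108,0),(168,0)):
    j1=np.degrees(np.arctan2(-.2345,.4865))
    for b in(0,60,120):  # blade = tgt+b
        for f in(0,180):
            j6=j1+k-(tgt+f); j6=(j6+180)%360-180
            # at cam: blade angle 149+180m, tool y = 149-b(+tgt-tgt)
            J=[]
            for m in(0,180):
                j6c=np.degrees(np.arctan2(.0485,.5535))+k-(149+m-b+f); j6c=(j6c+180)%360-180; J.append((round(j6c),round(j6c+132)))
            print(tgt,b,f,"j6 grasp",round(j6,1),"cam",J)
E
```

```text
[[-0.959  0.282 -0.   ]
 [ 0.282  0.959 -0.001]
 [ 0.    -0.001 -1.   ]]
tool y ang 73.62589449985727 j1 69.80910895260722 j6 -3.816626451820875
ya=j1-j6+ 0.0001590954291743607
48 0 0 j6 grasp -73.7 cam [(-144, -12), (36, 168)]
48 0 180 j6 grasp 106.3 cam [(36, 168), (-144, -12)]
48 60 0 j6 grasp -73.7 cam [(-84, 48), (96, 228)]
48 60 180 j6 grasp 106.3 cam [(96, 228), (-84, 48)]
48 120 0 j6 grasp -73.7 cam [(-24, 108), (156, 288)]
48 120 180 j6 grasp 106.3 cam [(156, 288), (-24, 108)]
108 0 0 j6 grasp -133.7 cam [(-144, -12), (36, 168)]
108 0 180 j6 grasp 46.3 cam [(36, 168), (-144, -12)]
108 60 0 j6 grasp -133.7 cam [(-84, 48), (96, 228)]
108 60 180 j6 grasp 46.3 cam [(96, 228), (-84, 48)]
108 120 0 j6 grasp -133.7 cam [(-24, 108), (156, 288)]
108 120 180 j6 grasp 46.3 cam [(156, 288), (-24, 108)]
168 0 0 j6 grasp 166.3 cam [(-144, -12), (36, 168)]
168 0 180 j6 grasp -13.7 cam [(36, 168), (-144, -12)]
168 60 0 j6 grasp 166.3 cam [(-84, 48), (96, 228)]
168 60 180 j6 grasp -13.7 cam [(96, 228), (-84, 48)]
168 120 0 j6 grasp 166.3 cam [(-24, 108), (156, 288)]
168 120 180 j6 grasp -13.7 cam [(156, 288), (-24, 108)]
```

```bash
cat > plan.py <<'E'
import sys
from h import *
from scipy.spatial.transform import Rotation as Ro
def st():
    s=bot.state();R=Ro.from_rotvec(s["tcp_rot"]).as_matrix()
    return s,R
def plan(tgt,turn,n,g):
    s,R=st();p=s["tcp_pos"].copy();yaw=np.arctan2(R[1,1],R[0,1])
    D=(np.array(tgt)-p)/n;out=[]
    e=np.zeros(3)
    for i in range(n):
        y=yaw-np.radians(turn)*i/n
        Rm=np.array([[ -np.sin(y)*-1*-1, np.cos(y),0],[np.cos(y),np.sin(y),0],[0,0,-1]]);Rm[:,0]=np.cross(Rm[:,1],Rm[:,2])
        d=Rm.T@(D+e)/.04;r=np.round(d,2);e=(D+e)-Rm@r*.04
        out.append([g,*r.tolist(),round(turn/n/6,2)])
    for i in range(0,n,5): print([v for r in out[i:i+5] for v in r])
def show():
    s,R=st();print("t",round(s["time_s"],2),"p",s["tcp_pos"].round(4),"yaw_y",np.degrees(np.arctan2(R[1,1],R[0,1])).round(2),"tilt",R[:,2].round(4),"F",s["force"].round(1),"T",s["torque"].round(3),"w",s["grip_width"].round(4),"j",s["joints"].round(2))
if __name__=="__main__":
    show()
    if len(sys.argv)>1:
        a=[float(v) for v in sys.argv[1:]];plan(a[:3],a[3],int(a[4]),a[5])
E
python3 plan.py .4865 -.2345 .26 145.6 25 .65
```

```text
Traceback (most recent call last):
  File "plan.py", line 20, in <module>
    show()
    ~~~~^^
  File "plan.py", line 18, in show
    s,R=st();print("t",round(s["time_s"],2),"p",s["tcp_pos"].round(4),"yaw_y",np.degrees(np.arctan2(R[1,1],R[0,1])).round(2),"tilt",R[:,2].round(4),"F",s["force"].round(1),"T",s["torque"].round(3),"w",s["grip_width"].round(4),"j",s["joints"].round(2))
                                                                                                                                                                                                         ^^^^^^^^^^^^^^^^^^^^^
AttributeError: 'float' object has no attribute 'round'
```

```bash
sed -i 's/s\["grip_width"\].round(4)/round(s["grip_width"],4)/' plan.py; python3 plan.py .4865 -.2345 .26 145.6 25 .65
```

```text
t 0.1 p [0.155  0.5275 0.2049] yaw_y 73.63 tilt [-4.e-04 -1.e-03 -1.e+00] F [-0.1 -0.1  0.4] T [ 0.015  0.007 -0.005] w 0.0939 j [ 1.22  0.3   1.52 -0.    1.32 -0.07]
[0.65, -0.53, -0.64, -0.06, 0.97, 0.65, -0.6, -0.58, -0.05, 0.97, 0.65, -0.65, -0.51, -0.06, 0.97, 0.65, -0.7, -0.45, -0.05, 0.97, 0.65, -0.74, -0.38, -0.06, 0.97]
[0.65, -0.78, -0.3, -0.05, 0.97, 0.65, -0.8, -0.21, -0.06, 0.97, 0.65, -0.82, -0.14, -0.05, 0.97, 0.65, -0.83, -0.05, -0.06, 0.97, 0.65, -0.83, 0.03, -0.05, 0.97]
[0.65, -0.82, 0.12, -0.06, 0.97, 0.65, -0.81, 0.2, -0.05, 0.97, 0.65, -0.78, 0.28, -0.06, 0.97, 0.65, -0.75, 0.36, -0.05, 0.97, 0.65, -0.71, 0.43, -0.06, 0.97]
[0.65, -0.66, 0.51, -0.05, 0.97, 0.65, -0.61, 0.56, -0.06, 0.97, 0.65, -0.54, 0.63, -0.05, 0.97, 0.65, -0.48, 0.68, -0.06, 0.97, 0.65, -0.41, 0.72, -0.05, 0.97]
[0.65, -0.33, 0.76, -0.06, 0.97, 0.65, -0.26, 0.79, -0.05, 0.97, 0.65, -0.17, 0.82, -0.06, 0.97, 0.65, -0.09, 0.82, -0.05, 0.97, 0.65, -0.0, 0.83, -0.06, 0.97]
```

Request:
drive_tool(targets=[0.65,-0.53,-0.64,-0.06,0.97,0.65,-0.6,-0.58,-0.05,0.97,0.65,-0.65,-0.51,-0.06,0.97,0.65,-0.7,-0.45,-0.05,0.97,0.65,-0.74,-0.38,-0.06,0.97])

```text
time_s: 0.52
tcp_pos: [0.2215, 0.3737, 0.2164]
tcp_rot: [-1.221, -2.894, 0.001]
force: [0.5, 1.6, 1.0]
grip_width: 0.0642
```

Request:
drive_tool(targets=[0.65,-0.78,-0.3,-0.05,0.97,0.65,-0.8,-0.21,-0.06,0.97,0.65,-0.82,-0.14,-0.05,0.97,0.65,-0.83,-0.05,-0.06,0.97,0.65,-0.83,0.03,-0.05,0.97])

```text
time_s: 0.93
tcp_pos: [0.2878, 0.2212, 0.2275]
tcp_rot: [1.909, 2.495, -0.0]
force: [0.6, 0.8, -0.4]
grip_width: 0.0612
```

Request:
drive_tool(targets=[0.65,-0.82,0.12,-0.06,0.97,0.65,-0.81,0.2,-0.05,0.97,0.65,-0.78,0.28,-0.06,0.97,0.65,-0.75,0.36,-0.05,0.97,0.65,-0.71,0.43,-0.06,0.97])

```text
time_s: 1.35
tcp_pos: [0.3542, 0.0688, 0.2387]
tcp_rot: [2.475, 1.935, 0.0]
force: [0.8, 0.5, 0.4]
grip_width: 0.0607
```

Request:
drive_tool(targets=[0.65,-0.66,0.51,-0.05,0.97,0.65,-0.61,0.56,-0.06,0.97,0.65,-0.54,0.63,-0.05,0.97,0.65,-0.48,0.68,-0.06,0.97,0.65,-0.41,0.72,-0.05,0.97])

```text
time_s: 1.77
tcp_pos: [0.4209, -0.0835, 0.2495]
tcp_rot: [-2.882, -1.251, 0.0]
force: [0.1, 0.7, -0.4]
grip_width: 0.0611
```

```bash
python3 plan.py .4865 -.2345 .26 27 5 .65
```

```text
t 1.77 p [ 0.4209 -0.0835  0.2495] yaw_y -43.08 tilt [-1.e-04  1.e-04 -1.e+00] F [ 0.1  0.7 -0.4] T [-0.078  0.097 -0.07 ] w 0.0611 j [-0.28 -0.01  1.77  0.    1.38  0.47]
[0.65, -0.33, 0.76, -0.05, 0.9, 0.65, -0.25, 0.78, -0.06, 0.9, 0.65, -0.18, 0.8, -0.05, 0.9, 0.65, -0.11, 0.82, -0.05, 0.9, 0.65, -0.02, 0.82, -0.05, 0.9]
```

Request:
drive_tool(targets=[0.65,-0.33,0.76,-0.05,0.97,0.65,-0.25,0.78,-0.06,0.97,0.65,-0.18,0.8,-0.05,0.97,0.65,-0.11,0.82,-0.05,0.97,0.65,-0.02,0.82,-0.05,0.97])

```text
time_s: 2.18
tcp_pos: [0.4852, -0.2349, 0.2596]
tcp_rot: [-3.103, -0.487, 0.001]
force: [0.4, 1.2, -0.5]
grip_width: 0.0611
```

```bash
python3 plan.py .4865 -.2345 .1205 0 4 .65; python3 - <<'E'
from h import *
for n in("top","scene"):
    im=bot.grab_frame(n)
    if n=="top": crop(n,im,235,175,335,255,6,"t1")
    else: crop(n,im,180,100,300,210,6,"s1")
E
```

```text
t 2.18 p [ 0.4852 -0.2349  0.2596] yaw_y -72.17 tilt [-5.e-04  3.e-04 -1.e+00] F [ 0.4  1.2 -0.5] T [0.012 0.191 0.009] w 0.0611 j [-0.52  0.24  1.47  0.    1.43  0.74]
[0.65, 0.01, 0.0, 0.87, 0.0, 0.65, 0.01, 0.0, 0.87, 0.0, 0.65, 0.01, 0.0, 0.87, 0.0, 0.65, 0.0, 0.0, 0.87, 0.0]
```

View pics/s1.png

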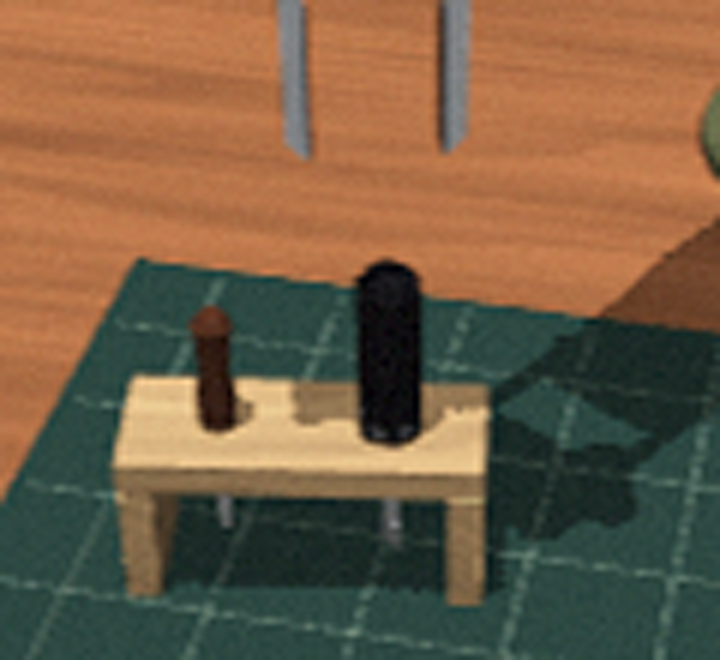

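```bash
python3 - <<'E'
from h import *
p=(.4852,-.2349,.2596)
print((proj("scene",p)-[180,100])*6,(proj("top",p)-[235,175])*6)
E
```

```text
[383.04457443 142.1397973 ] [253.79445567 251.990792  ]
```

View pics/t1.png

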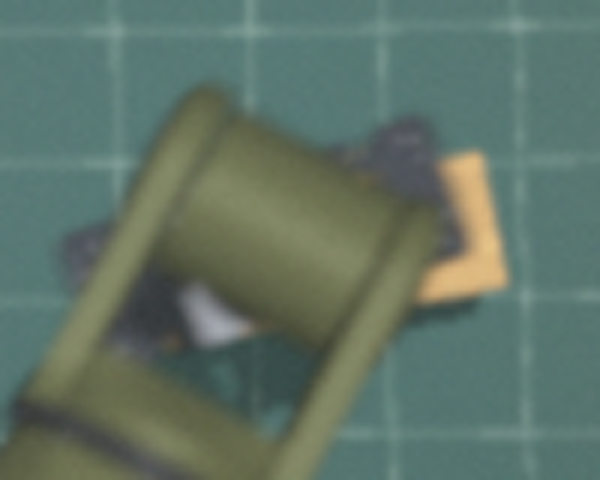

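Request:
drive_tool(targets=[0.65,0.01,0,0.87,0,0.65,0.01,0,0.87,0,0.65,0.01,0,0.87,0,0.65,0,0,0.87,0,0.65,0,0,0,0])

```text
time_s: 2.7
tcp_pos: [0.4832, -0.2308, 0.1146]
tcp_rot: [-3.096, -0.496, 0.012]
force: [-0.8, 0.6, -0.4]
grip_width: 0.061
```

```bash
python3 - <<'E'
from plan import *
show()
im=bot.grab_frame("scene");crop("s",im,200,110,290,200,7,"s2")
E
```

```text
t 2.7 p [ 0.4832 -0.2308  0.1146] yaw_y -71.8 tilt [-0.0087  0.005  -0.9999] F [-0.8  0.6 -0.4] T [-0.036  0.158 -0.045] w 0.061 j [-0.51  0.37  1.66  0.    1.13  0.74]
```

View pics/s2.png

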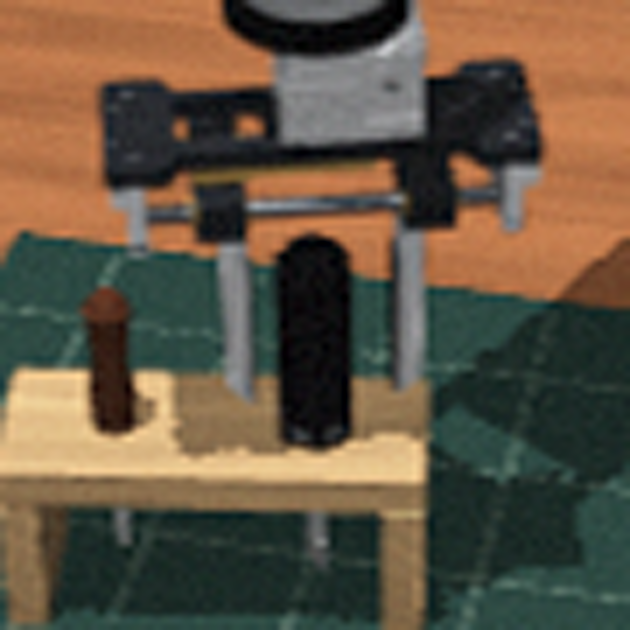

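Request:
drive_tool(targets=[0.65,0,0,0,0,0.65,0,0,0,0])

```text
time_s: 2.92
tcp_pos: [0.4871, -0.2332, 0.1232]
tcp_rot: [3.1, 0.495, 0.004]
force: [0.6, -0.0, -0.3]
grip_width: 0.061
```

```bash
python3 plan.py .4865 -.2345 .1205 0 1 .65
```

```text
t 2.92 p [ 0.4871 -0.2332  0.1232] yaw_y -71.84 tilt [ 0.003  -0.0017 -1.    ] F [ 0.6 -0.  -0.3] T [-0.04   0.165  0.027] w 0.061 j [-0.51  0.36  1.65  0.    1.13  0.74]
[0.65, -0.02, 0.03, 0.07, 0.0]
```

Request:
drive_tool(targets=[0.65,0,0.03,0.05,0,0.25,0,0,0,0,0.0,0,0,0,0,0,0,0,0,0,0,0,0,0,0])

```text
time_s: 3.33
tcp_pos: [0.4865, -0.234, 0.1189]
tcp_rot: [3.102, 0.495, 0.0]
force: [-0.5, -0.2, 0.0]
grip_width: 0.0379
```

Request:
drive_tool(targets=[0,0,0,0,0,0,0,0,0,0,0,0,0,0,0])

```text
time_s: 3.58
tcp_pos: [0.4865, -0.234, 0.1188]
tcp_rot: [3.102, 0.495, 0.0]
force: [-1.5, 0.0, 2.9]
grip_width: 0.0319
```

```bash
python3 plan.py
```

```text
t 3.58 p [ 0.4865 -0.234   0.1188] yaw_y -71.87 tilt [ 1.e-04 -1.e-04 -1.e+00] F [-1.5  0.   2.9] T [0.033 0.279 0.036] w 0.0319 j [-0.52  0.36  1.65 -0.    1.13  0.74]
```

Request:
drive_tool(targets=[0,0,0,-0.3,0,0,0,0,-0.7,0,0,0,0,-0.8,0,0,0,0,-0.8,0,0,0,0,-0.8,0])

```text
time_s: 4.0
tcp_pos: [0.4861, -0.2338, 0.2558]
tcp_rot: [-3.102, -0.495, 0.001]
force: [-0.2, 0.3, -1.5]
grip_width: 0.0316
```

Request:
drive_tool(targets=[0,0,0,-0.4,0,0,0,0,0,0,0,0,0,0,0])

```text
time_s: 4.25
tcp_pos: [0.4864, -0.234, 0.2701]
tcp_rot: [3.102, 0.495, -0.0]
force: [0.1, -0.9, -2.8]
grip_width: 0.0318
```

```bash
python3 - <<'E'
from plan import *
show()
im=bot.grab_frame("scene");cv2.imwrite("pics/s3full.png",im[:,:,::-1]);crop("s",im,215,60,285,160,6,"s3")
E
```

```text
t 4.25 p [ 0.4864 -0.234   0.2701] yaw_y -71.88 tilt [-0. -0. -1.] F [ 0.1 -0.9 -2.8] T [-0.039  0.174  0.028] w 0.0318 j [-0.52  0.24  1.45 -0.    1.45  0.74]
```

View pics/s3.png

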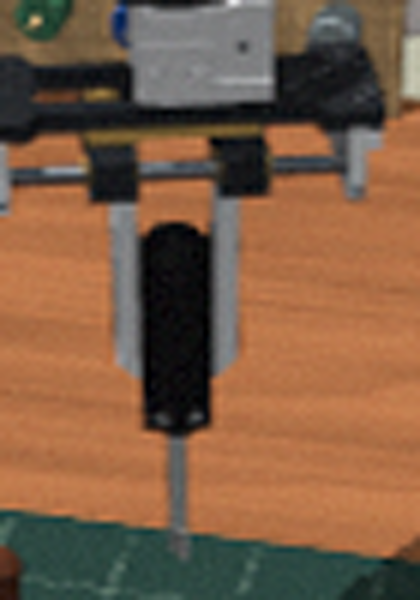

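```bash
cat > blade.py <<'E'
from h import *
def ren(n,tip,a,roi,S=10):
    x0,y0,x1,y1=roi;m=np.zeros(((y1-y0)*S,(x1-x0)*S),np.uint8)
    def hull(P):
        q=np.array([proj(n,p) for p in P]);q=(q-[x0-.5,y0-.5])*S-.5
        cv2.fillConvexPoly(m,cv2.convexHull(np.round(q*16).astype(np.int32).reshape(-1,1,2)),255,cv2.LINE_AA,4)
    c,s=np.cos(a),np.sin(a);u=np.array([c,s,0]);v=np.array([-s,c,0]);tip=np.array(tip)
    hull([tip+i*.007*u+j*.0012*v+[0,0,z] for i in(-1,1) for j in(-1,1) for z in(0,.016)])
    hull([tip+.0045*(np.cos(t)*u+np.sin(t)*v)+[0,0,z] for t in np.arange(0,6.3,.4) for z in(.016,.08)])
    return m
if __name__=="__main__":
    s=cv2.imread("pics/s3full.png");tip=np.array([.4864,-.234,.2701-.1068]);print(proj("scene",tip))
    roi=(235,136,255,156);o=[cv2.resize(s[136:156,235:255],None,fx=12,fy=12,interpolation=cv2.INTER_CUBIC)]
    for a in(48,168,108):
        o.append(cv2.cvtColor(cv2.resize(ren("scene",tip,np.radians(a),roi),(240,240)),cv2.COLOR_GRAY2BGR))
    o[0]=cv2.convertScaleAbs(o[0],alpha=1.5)
    cv2.imwrite("pics/bl.png",np.vstack([np.hstack(o[:2]),np.hstack(o[2:])]))
E
python3 blade.py
```

```text
[244.41551959 151.7515128 ]
```

View pics/bl.png

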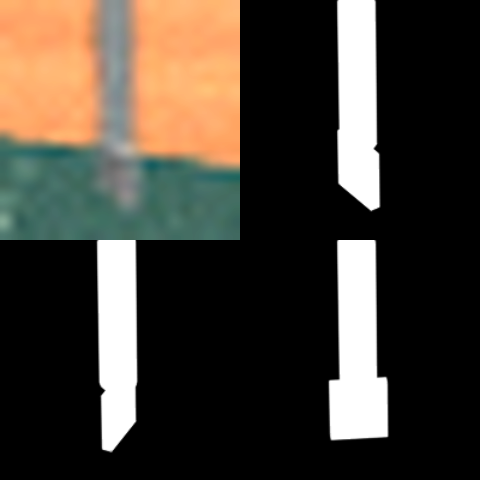

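```bash
python3 plan.py .5535 .0485 .255 -101 18 0
```

```text
t 4.3 p [ 0.4861 -0.2338  0.269 ] yaw_y -71.87 tilt [-0.0018  0.001  -1.    ] F [ 0.   0.4 -1.4] T [0.001 0.159 0.016] w 0.0318 j [-0.52  0.24  1.45 -0.    1.45  0.74]
[0.0, 0.21, -0.34, 0.02, -0.94, 0.0, 0.24, -0.32, 0.02, -0.94, 0.0, 0.28, -0.3, 0.02, -0.94, 0.0, 0.3, -0.27, 0.02, -0.94, 0.0, 0.33, -0.23, 0.02, -0.94]
[0.0, 0.34, -0.21, 0.02, -0.94, 0.0, 0.37, -0.17, 0.02, -0.94, 0.0, 0.38, -0.13, 0.02, -0.94, 0.0, 0.39, -0.09, 0.01, -0.94, 0.0, 0.4, -0.06, 0.02, -0.94]
[0.0, 0.4, -0.02, 0.02, -0.94, 0.0, 0.41, 0.03, 0.02, -0.94, 0.0, 0.39, 0.06, 0.02, -0.94, 0.0, 0.4, 0.1, 0.02, -0.94, 0.0, 0.37, 0.14, 0.02, -0.94]
[0.0, 0.37, 0.17, 0.02, -0.94, 0.0, 0.34, 0.21, 0.02, -0.94, 0.0, 0.32, 0.25, 0.02, -0.94]
```

Request:
drive_tool(targets=[0,0.21,-0.34,0.02,-0.94,0,0.24,-0.32,0.02,-0.94,0,0.28,-0.3,0.02,-0.94,0,0.3,-0.27,0.02,-0.94,0,0.33,-0.23,0.02,-0.94])

```text
time_s: 4.72
tcp_pos: [0.5049, -0.1547, 0.2643]
tcp_rot: [-2.883, -1.242, 0.004]
force: [-0.1, 0.8, -1.8]
grip_width: 0.0322
```

Request:
drive_tool(targets=[0,0.34,-0.21,0.02,-0.94,0,0.37,-0.17,0.02,-0.94,0,0.38,-0.13,0.02,-0.94,0,0.39,-0.09,0.01,-0.94,0,0.4,-0.06,0.02,-0.94])

```text
time_s: 5.13
tcp_pos: [0.5231, -0.0763, 0.2608]
tcp_rot: [-2.494, -1.907, 0.004]
force: [0.1, -0.4, -1.7]
grip_width: 0.0318
```

Request:
drive_tool(targets=[0,0.4,-0.02,0.02,-0.94,0,0.41,0.03,0.02,-0.94,0,0.39,0.06,0.02,-0.94,0,0.4,0.1,0.02,-0.94,0,0.37,0.14,0.02,-0.94])

```text
time_s: 5.55
tcp_pos: [0.5414, 0.0022, 0.2567]
tcp_rot: [-1.954, -2.457, 0.003]
force: [-1.2, 0.1, -2.5]
grip_width: 0.0318
```

Request:
drive_tool(targets=[0,0.37,0.17,0.02,-0.94,0,0.34,0.21,0.02,-0.94,0,0.32,0.25,0.02,-0.94,0,0,0,0,0,0,0,0,0,0])

```text
time_s: 5.97
tcp_pos: [0.5523, 0.0488, 0.2547]
tcp_rot: [-1.579, -2.713, 0.003]
force: [0.2, -0.5, -1.5]
grip_width: 0.0317
```

```bash
python3 plan.py .5535 .0485 .145 0 4 0
```

```text
t 5.97 p [0.5523 0.0488 0.2547] yaw_y 29.61 tilt [-3.2e-03 -2.0e-04 -1.0e+00] F [ 0.2 -0.5 -1.5] T [-0.048  0.006  0.027] w 0.0317 j [ 0.02  0.28  1.43 -0.    1.43 -0.49]
[0.0, -0.01, 0.01, 0.69, 0.0, 0.0, -0.0, 0.0, 0.68, 0.0, 0.0, -0.01, 0.01, 0.69, 0.0, 0.0, -0.0, 0.0, 0.68, 0.0]
```

Request:
drive_tool(targets=[0,0,0,0.69,0,0,0,0,0.69,0,0,0,0,0.69,0,0,0,0,0.4,0,0,0,0,0.3,0])

```text
time_s: 6.38
tcp_pos: [0.5515, 0.0475, 0.1429]
tcp_rot: [-1.582, -2.71, 0.003]
force: [0.9, 0.0, -1.8]
grip_width: 0.032
```

Request:
drive_tool(targets=[0,0,0,0,0,0,0,0,0,0,0,0,0,0,0])

```text
time_s: 6.63
tcp_pos: [0.5531, 0.0481, 0.1465]
tcp_rot: [1.581, 2.714, 0.0]
force: [-0.6, 0.0, -0.9]
grip_width: 0.0316
```

```bash
python3 - <<'E'
from plan import *
show()
for n in("scene","top"):
    im=bot.grab_frame(n);cv2.imwrite(f"pics/{n}4full.png",im[:,:,::-1])
    if n=="scene": crop(n,im,300,170,370,240,10,"s4")
    else: crop(n,im,170,170,240,230,10,"t4")
E
```

```text
t 6.63 p [0.5531 0.0481 0.1465] yaw_y 29.56 tilt [ 6.e-04 -0.e+00 -1.e+00] F [-0.6  0.  -0.9] T [-0.085 -0.011 -0.002] w 0.0316 j [ 0.02  0.37  1.58 -0.    1.2  -0.5 ]
```

View pics/s4.png

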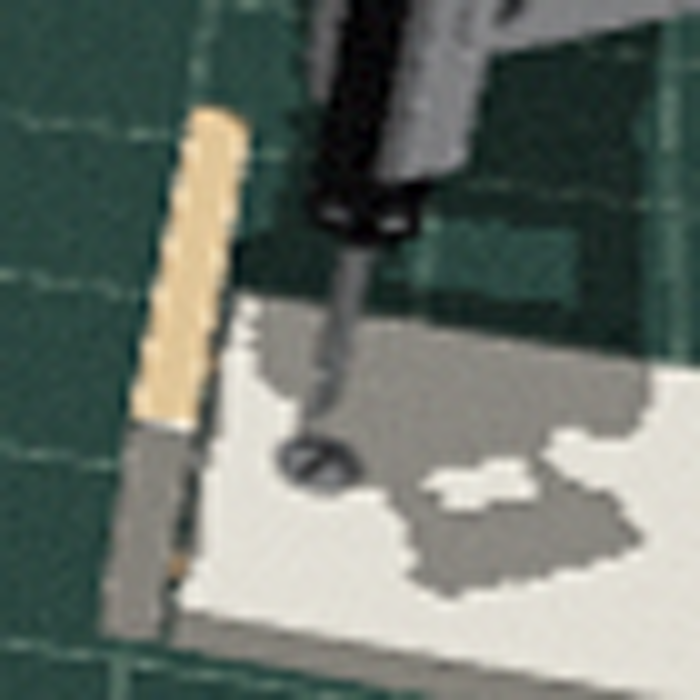

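View pics/t4.png

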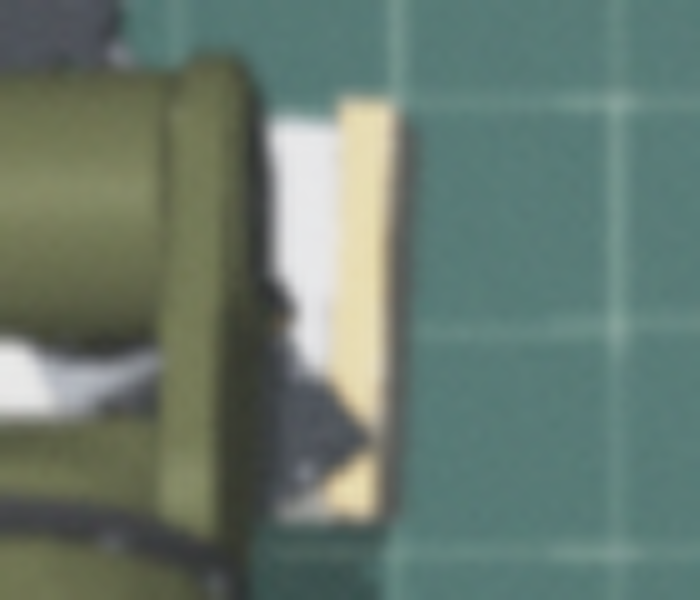

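```bash
python3 - <<'E'
from blade import *
p=np.array([.5531,.0481,.1465-.1068])
for X in(p,p+[0,0,.08],p+[0,0,.175],(.5535,.0485,.018),(.5542,.0496,.018)): print(((proj("scene",X)-[300,170]+.5)*10).round(1))
s=cv2.imread("pics/scene4full.png");x0,y0=320,185;roi=(322,190,346,226)
a=cv2.convertScaleAbs(cv2.resize(s[190:226,322:346],None,fx=14,fy=14,interpolation=cv2.INTER_CUBIC),alpha=1.3)
b=cv2.resize(ren("scene",p,np.radians(149.5),roi),(24*14,36*14))
cv2.imwrite("pics/bl4.png",np.hstack([a,cv2.cvtColor(b,cv2.COLOR_GRAY2BGR)]))
E
```

```text
[324.8 409.2]
[365.4 207.7]
[419.3 -59.2]
[315.7 461.7]
[319.3 463.9]
```

View pics/bl4.png

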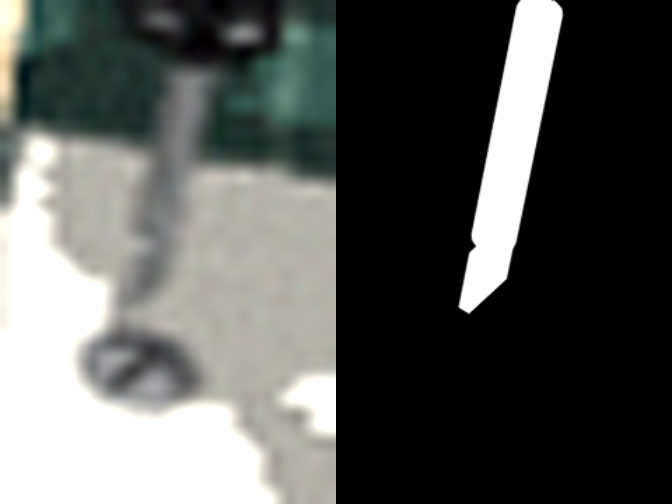

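Request:
drive_tool(targets=[0,0.02,0.05,0.1,0,0,0,0,0.16,0,0,0,0,0.16,0,0,0,0,0,0,0,0,0,0,0])

```text
time_s: 7.15
tcp_pos: [0.5539, 0.0502, 0.1284]
tcp_rot: [-1.579, -2.715, 0.001]
force: [0.5, -0.2, -1.9]
grip_width: 0.0317
```

```bash
cat > look.py <<'E'
from blade import *
from plan import *
import sys
show();s,R=st();y=np.arctan2(R[1,1],R[0,1])
p=s["tcp_pos"]+R[:,2]*.1068
im=bot.grab_frame("scene")[:,:,::-1];cv2.imwrite(f"pics/{sys.argv[1]}full.png",im);roi=(322,196,346,226)
a=cv2.convertScaleAbs(cv2.resize(im[196:226,322:346],None,fx=16,fy=16,interpolation=cv2.INTER_CUBIC),alpha=1.3)
b=cv2.resize(ren("scene",p,y+np.radians(120),roi),(24*16,30*16))
b=cv2.cvtColor(b,cv2.COLOR_GRAY2BGR)
k=np.array([proj("scene",(.5542+.0125*np.cos(t),.0496+.0125*np.sin(t),.018)) for t in np.arange(0,6.3,.1)])
k=((k-[321.5,195.5])*16-.5).round().astype(np.int32);cv2.polylines(b,[k.reshape(-1,1,2)],True,(0,0,255),1)
cv2.imwrite(f"pics/{sys.argv[1]}.png",np.hstack([a,b]))
E
python3 look.py l1
```

```text
t 7.15 p [0.5539 0.0502 0.1284] yaw_y 29.65 tilt [-1.1e-03 -1.0e-04 -1.0e+00] F [ 0.5 -0.2 -1.9] T [-0.043 -0.056 -0.026] w 0.0317 j [ 0.02  0.39  1.59 -0.    1.16 -0.49]
```

View pics/l1.png

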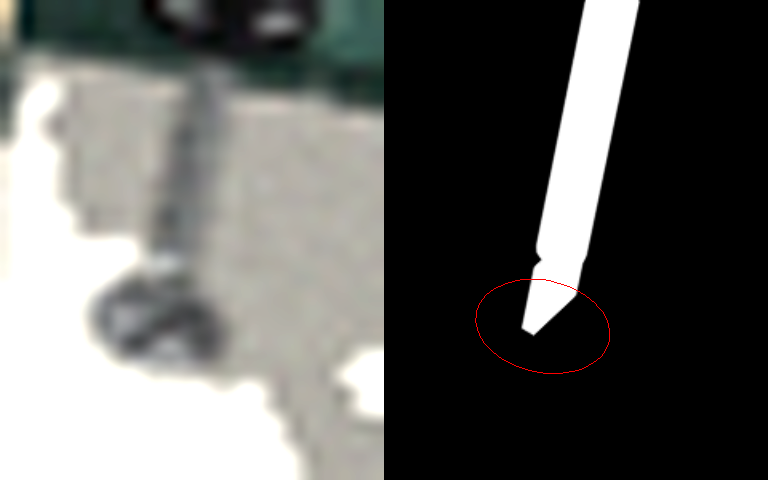

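Request:
drive_tool(targets=[0,0.02,0.01,0,0,0,0,0,0.04,0,0,0,0,0.03,0,0,0,0,0,0])

```text
time_s: 7.53
tcp_pos: [0.554, 0.0511, 0.126]
tcp_rot: [-1.579, -2.716, 0.0]
force: [-0.2, -0.6, -2.1]
grip_width: 0.0319
```

Request:
drive_tool(targets=[0,0,0,0.02,0,0,0,0,0.02,0,0,0,0,0,0])

```text
time_s: 7.78
tcp_pos: [0.5542, 0.0511, 0.1247]
tcp_rot: [1.579, 2.716, 0.0]
force: [0.2, -0.6, -0.4]
grip_width: 0.0318
```

```bash
python3 look.py l2
```

```text
t 7.78 p [0.5542 0.0511 0.1247] yaw_y 29.64 tilt [ 2.e-04 -0.e+00 -1.e+00] F [ 0.2 -0.6 -0.4] T [-0.09   0.216 -0.047] w 0.0318 j [ 0.03  0.39  1.59 -0.    1.16 -0.49]
```

View pics/l2.png

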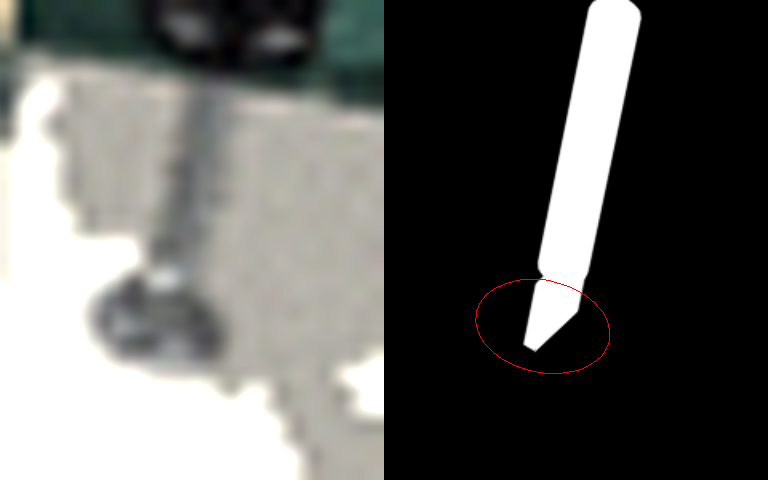

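Request:
drive_tool(targets=[0,0,0,0.02,0,0,0,0,0,0])

```text
time_s: 8.0
tcp_pos: [0.5543, 0.0511, 0.1244]
tcp_rot: [1.579, 2.715, 0.0]
force: [-1.9, -1.1, 5.5]
grip_width: 0.0319
```

Request:
drive_tool(targets=[0,0,0,0.02,0,0,0,0,0,0])

```text
time_s: 8.17
tcp_pos: [0.5544, 0.0511, 0.1242]
tcp_rot: [1.579, 2.715, 0.001]
force: [-3.2, -0.7, 10.6]
grip_width: 0.0322
```

Request:
drive_tool(targets=[0,-0.008,-0.013,-0.005,0,0,-0.008,-0.013,0,0,0,0,0,0,0])

```text
time_s: 8.42
tcp_pos: [0.5541, 0.0506, 0.1243]
tcp_rot: [1.579, 2.715, 0.003]
force: [-1.3, 3.8, 7.1]
grip_width: 0.0319
```

Request:
drive_tool(targets=[0,-0.008,-0.013,0,0,0,-0.008,-0.013,0,0,0,0,0,0,0])

```text
time_s: 8.67
tcp_pos: [0.5529, 0.0489, 0.1232]
tcp_rot: [1.579, 2.716, -0.0]
force: [-0.7, 0.0, -2.2]
grip_width: 0.0321
```

Request:
drive_tool(targets=[0,0,0,0.03,0,0,0,0,0.03,0,0,0,0,0,0])

```text
time_s: 8.92
tcp_pos: [0.5527, 0.0489, 0.1203]
tcp_rot: [-1.579, -2.715, 0.001]
force: [0.1, 0.1, -1.9]
grip_width: 0.0315
```

Request:
drive_tool(targets=[0,0,0,0.02,0,0,0,0,0.01,0,0,0,0,0,0])

```text
time_s: 9.17
tcp_pos: [0.5529, 0.049, 0.1198]
tcp_rot: [-1.579, -2.716, 0.0]
force: [-0.9, -0.6, 0.1]
grip_width: 0.0319
```

Request:
drive_tool(targets=[0,0,0,0.01,0.5,0,0,0,0,0.5,0,0,0,0,0.5,0,0,0,0,0.5,0,0,0,0,0])

```text
time_s: 9.58
tcp_pos: [0.5534, 0.0491, 0.1197]
tcp_rot: [1.857, 2.533, 0.001]
force: [-0.0, 0.1, 3.1]
grip_width: 0.032
```

```bash
python3 look.py l3
```

```text
t 9.58 p [0.5534 0.0491 0.1197] yaw_y 17.51 tilt [ 1.2e-03  2.0e-04 -1.0e+00] F [-0.   0.1  3.1] T [ 0.157 -0.127  0.048] w 0.032 j [ 0.02  0.4   1.6   0.    1.14 -0.28]
```

View pics/l3.png

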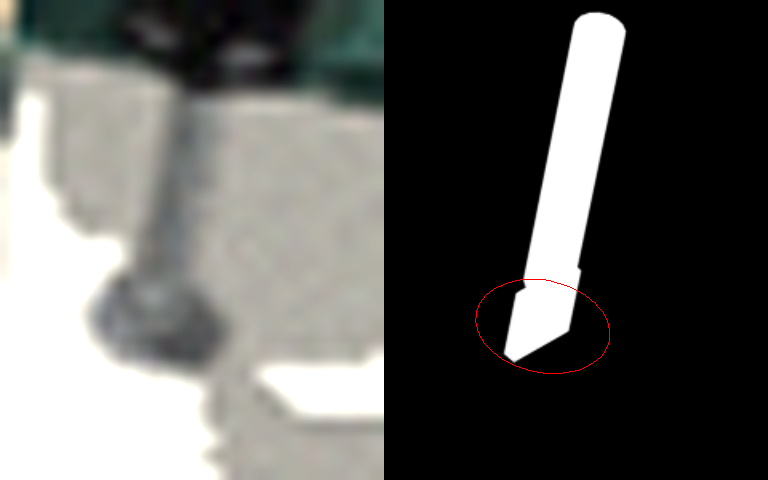

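Request:
drive_tool(targets=[0,0,0,0.005,0.6,0,0,0,0,0.6,0,0,0,0,0.6,0,0,0,0,0.6,0,0,0,0,0.6])

```text
time_s: 10.05
tcp_pos: [0.5533, 0.049, 0.1197]
tcp_rot: [2.229, 2.213, 0.001]
force: [-0.5, 1.2, 4.6]
grip_width: 0.0322
```

```bash
python3 plan.py
```

```text
t 10.05 p [0.5533 0.049  0.1197] yaw_y -0.4 tilt [ 0.001 -0.    -1.   ] F [-0.5  1.2  4.6] T [0.053 0.286 0.133] w 0.0322 j [ 0.02  0.4   1.6  -0.    1.14  0.03]
```

Request:
drive_tool(targets=[0,0,0,0,0.67,0,0,0,0,0.67,0,0,0,0,0.67,0,0,0,0,0.67,0,0,0,0,0.67])

```text
time_s: 10.47
tcp_pos: [0.5532, 0.049, 0.1196]
tcp_rot: [2.581, 1.79, 0.001]
force: [-1.6, 0.1, 6.1]
grip_width: 0.0319
```

```bash
python3 look.py l4
```

```text
t 10.47 p [0.5532 0.049  0.1196] yaw_y -20.52 tilt [ 7.e-04 -0.e+00 -1.e+00] F [-1.6  0.1  6.1] T [-0.031  0.511  0.142] w 0.0319 j [ 0.02  0.4   1.6  -0.    1.14  0.38]
```

View pics/l4.png

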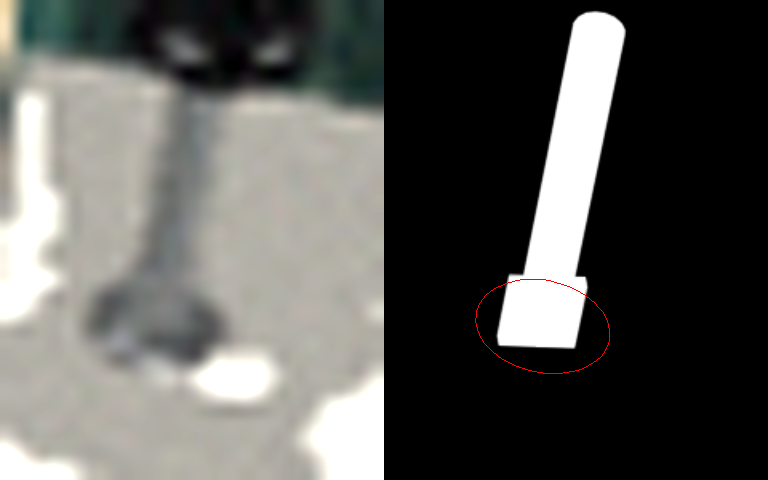

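Torque steady at about 0.15 N·m and the blade still seated (TCP height unchanged), so I continue.

Request:
drive_tool(targets=[0,0,0,0,0.67,0,0,0,0,0.67,0,0,0,0,0.67,0,0,0,0,0.67,0,0,0,0,0.67])

```text
time_s: 10.93
tcp_pos: [0.5531, 0.049, 0.1197]
tcp_rot: [2.854, 1.312, 0.001]
force: [-2.2, 0.4, 7.4]
grip_width: 0.0315
```

```bash
python3 plan.py
```

```text
t 10.93 p [0.5531 0.049  0.1197] yaw_y -40.62 tilt [ 5.e-04  0.e+00 -1.e+00] F [-2.2  0.4  7.4] T [0.064 0.704 0.202] w 0.0315 j [ 0.02  0.4   1.6  -0.    1.14  0.73]
```

Request:
drive_tool(targets=[0,0,0,0,0.67,0,0,0,0,0.67,0,0,0,0,0.67,0,0,0,0,0.67])

```text
time_s: 11.27
tcp_pos: [0.553, 0.049, 0.1196]
tcp_rot: [3.01, 0.9, 0.0]
force: [-2.9, 0.8, 6.9]
grip_width: 0.0324
```

```bash
python3 plan.py
```

```text
t 11.27 p [0.553  0.049  0.1196] yaw_y -56.69 tilt [ 2.e-04  0.e+00 -1.e+00] F [-2.9  0.8  6.9] T [0.106 0.94  0.165] w 0.0324 j [0.02 0.4  1.6  0.   1.14 1.01]
```

Request:
drive_tool(targets=[0,0,0,0,0.4,0,0,0,0,0.4,0,0,0,0,0.4,0,0,0,0,0.4])

```text
time_s: 11.6
tcp_pos: [0.5529, 0.0491, 0.1196]
tcp_rot: [-3.074, -0.647, -0.0]
force: [-3.2, 0.3, 5.8]
grip_width: 0.0318
```

```bash
python3 plan.py
```

```text
t 11.6 p [0.5529 0.0491 0.1196] yaw_y -66.21 tilt [ 1.e-04  1.e-04 -1.e+00] F [-3.2  0.3  5.8] T [0.212 0.994 0.147] w 0.0318 j [0.02 0.4  1.6  0.   1.14 1.18]
```

Request:
drive_tool(targets=[0,0,0,0,0.35,0,0,0,0,0.35,0,0,0,0,0.35])

```text
time_s: 11.85
tcp_pos: [0.5529, 0.0491, 0.1196]
tcp_rot: [-3.105, -0.478, -0.0]
force: [-2.7, 0.4, 6.7]
grip_width: 0.0318
```

```bash
python3 plan.py
```

```text
t 11.85 p [0.5529 0.0491 0.1196] yaw_y -72.5 tilt [ 1.e-04  1.e-04 -1.e+00] F [-2.7  0.4  6.7] T [0.256 1.036 0.135] w 0.0318 j [0.02 0.4  1.6  0.   1.14 1.29]
```

Request:
drive_tool(targets=[0,0,0,0,0.33,0,0,0,0,0.33,0,0,0,0,0.33])

```text
time_s: 12.1
tcp_pos: [0.5529, 0.0491, 0.1196]
tcp_rot: [-3.125, -0.316, -0.0]
force: [-2.6, 0.5, 7.4]
grip_width: 0.0318
```

```bash
python3 plan.py
```

```text
t 12.1 p [0.5529 0.0491 0.1196] yaw_y -78.44 tilt [ 0.e+00  2.e-04 -1.e+00] F [-2.6  0.5  7.4] T [0.26  1.111 0.217] w 0.0318 j [0.02 0.4  1.6  0.   1.14 1.39]
```

Request:
drive_tool(targets=[0,0,0,0,0.33,0,0,0,0,0.33])

```text
time_s: 12.27
tcp_pos: [0.5529, 0.0491, 0.1196]
tcp_rot: [-3.134, -0.208, 0.0]
force: [-2.9, 0.6, 7.2]
grip_width: 0.0319
```

```bash
python3 plan.py
```

```text
t 12.27 p [0.5529 0.0491 0.1196] yaw_y -82.4 tilt [-0.e+00  2.e-04 -1.e+00] F [-2.9  0.6  7.2] T [0.302 1.066 0.175] w 0.0319 j [0.02 0.4  1.6  0.   1.14 1.46]
```

Request:
drive_tool(targets=[0,0,0,0,0.33,0,0,0,0,0.33])

```text
time_s: 12.43
tcp_pos: [0.5529, 0.0491, 0.1196]
tcp_rot: [-3.14, -0.1, 0.0]
force: [-3.5, 0.6, 6.2]
grip_width: 0.032
```

```bash
python3 plan.py
```

```text
t 12.43 p [0.5529 0.0491 0.1196] yaw_y -86.35 tilt [-0.e+00  2.e-04 -1.e+00] F [-3.5  0.6  6.2] T [0.291 1.11  0.149] w 0.032 j [0.02 0.4  1.6  0.   1.14 1.53]
```

Request:
drive_tool(targets=[0,0,0,0,0.33,0,0,0,0,0.33])

```text
time_s: 12.6
tcp_pos: [0.5529, 0.0492, 0.1196]
tcp_rot: [-3.141, 0.008, 0.0]
force: [-3.3, 1.3, 7.2]
grip_width: 0.032
```

```bash
python3 plan.py
```

```text
t 12.6 p [0.5529 0.0492 0.1196] yaw_y -90.31 tilt [-1.e-04  2.e-04 -1.e+00] F [-3.3  1.3  7.2] T [0.402 1.103 0.297] w 0.032 j [0.02 0.4  1.6  0.   1.14 1.6 ]
```

Request:
drive_tool(targets=[0,0,0,0,0,0,0,0,0,0])

```text
time_s: 12.77
tcp_pos: [0.5529, 0.0492, 0.1196]
tcp_rot: [-3.141, 0.006, -0.0]
force: [-2.5, 1.9, 6.5]
grip_width: 0.0315
```

```bash
python3 look.py l5
```

```text
t 12.77 p [0.5529 0.0492 0.1196] yaw_y -90.23 tilt [ 1.e-04  4.e-04 -1.e+00] F [-2.5  1.9  6.5] T [0.541 0.886 0.196] w 0.0315 j [0.02 0.4  1.6  0.   1.14 1.6 ]
```

View pics/l5.png

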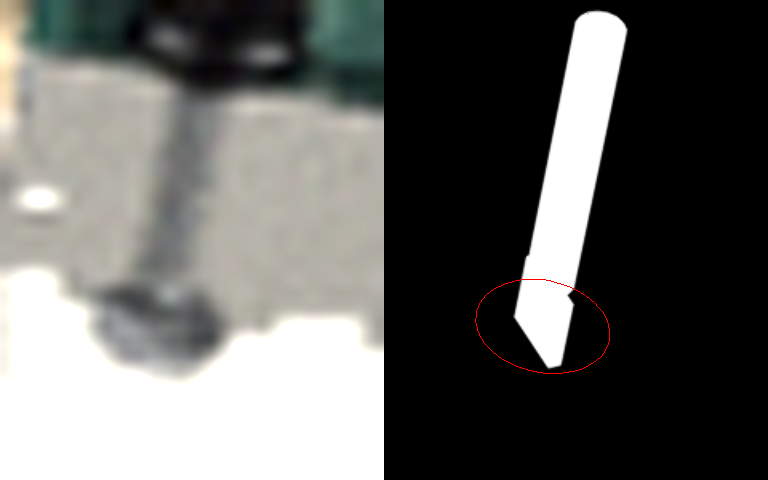

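Request:
drive_tool(targets=[0,0,0,0,0.2,0,0,0,0,0])

```text
time_s: 12.98
tcp_pos: [0.553, 0.0493, 0.1196]
tcp_rot: [-3.141, 0.041, -0.0]
force: [-2.5, 1.9, 6.7]
grip_width: 0.0318
```

```bash
python3 - <<'E'
from plan import *
show()
a=cv2.imread("pics/scene0.png")[175:250,305:345];b=cv2.imread("pics/l5full.png")[175:250,305:345]
cv2.imwrite("pics/gap.png",cv2.resize(np.hstack([a,b]),None,fx=8,fy=8,interpolation=cv2.INTER_CUBIC))
E
```

```text
t 12.98 p [0.553  0.0493 0.1196] yaw_y -91.48 tilt [ 3.e-04  5.e-04 -1.e+00] F [-2.5  1.9  6.7] T [0.586 0.931 0.256] w 0.0318 j [0.02 0.4  1.6  0.   1.14 1.62]
```

View pics/gap.png

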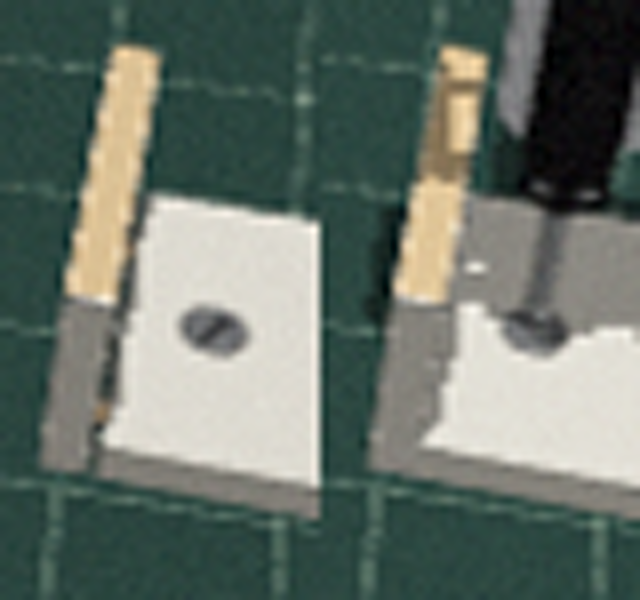

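Request:
drive_tool(targets=[0,0,0,0,0.25,0,0,0,0,0])

```text
time_s: 13.15
tcp_pos: [0.553, 0.0493, 0.1196]
tcp_rot: [-3.14, 0.082, -0.0]
force: [-3.0, 1.2, 6.3]
grip_width: 0.0318
```

```bash
python3 plan.py
```

```text
t 13.15 p [0.553  0.0493 0.1196] yaw_y -93.0 tilt [ 3.e-04  5.e-04 -1.e+00] F [-3.   1.2  6.3] T [0.584 0.967 0.347] w 0.0318 j [0.02 0.4  1.6  0.   1.14 1.65]
```

Request:
drive_tool(targets=[0,0,0,0,0,0,0,0,-0.01,-0.5,0,0,0,0,-0.5,0,0,0,0,0])

```text
time_s: 13.48
tcp_pos: [0.5529, 0.0492, 0.1197]
tcp_rot: [-3.14, -0.088, -0.0]
force: [-1.8, 1.0, 4.0]
grip_width: 0.0317
```

```bash
python3 plan.py
```

```text
t 13.48 p [0.5529 0.0492 0.1197] yaw_y -86.8 tilt [-0.e+00  4.e-04 -1.e+00] F [-1.8  1.   4. ] T [0.66  0.702 0.112] w 0.0317 j [0.02 0.4  1.6  0.   1.14 1.54]
```

Request:
drive_tool(targets=[0,0,0,-0.01,-0.3,0,0,0,-0.08,0,0,0,0,-0.1,0,0,0,0,-0.3,0,0,0,0,-0.7,0])

```text
time_s: 13.9
tcp_pos: [0.5516, 0.0488, 0.1655]
tcp_rot: [3.139, 0.128, -0.008]
force: [0.4, -0.7, -2.2]
grip_width: 0.032
```

Request:
drive_tool(targets=[0,0,0,-0.8,0,0,0,0,-0.8,0,0,0,0,-0.8,0,0,0,0,-0.3,0,0,0,0,0,0])

```text
time_s: 14.32
tcp_pos: [0.5538, 0.0489, 0.2795]
tcp_rot: [3.139, 0.129, 0.01]
force: [0.1, -0.0, -2.4]
grip_width: 0.0315
```

```bash
python3 - <<'E'
from plan import *
show()
im=bot.grab_frame("scene");cv2.imwrite("pics/s6full.png",im[:,:,::-1]);crop("s",im,290,60,390,240,4,"s6")
crop("s",im,305,195,365,240,12,"s6b")
E
```

```text
t 14.32 p [0.5538 0.0489 0.2795] yaw_y -85.3 tilt [ 0.0066 -0.     -1.    ] F [ 0.1 -0.  -2.4] T [0.002 0.121 0.032] w 0.0315 j [ 0.02  0.26  1.4  -0.    1.48  1.51]
```

View pics/s6.png

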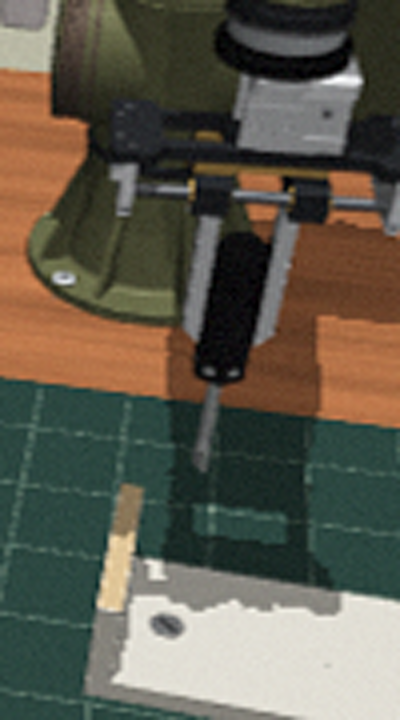

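View pics/s6b.png

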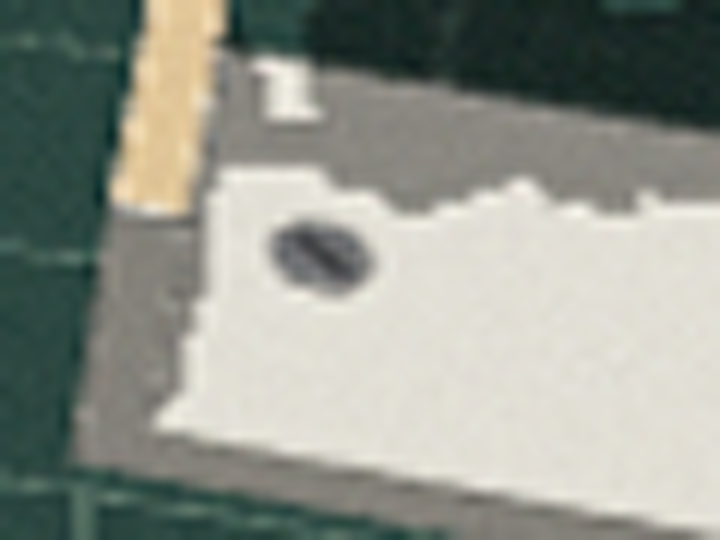

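```bash
python3 - <<'E'
from slot import *
s=cv2.imread("pics/s6full.png")
for im,c in((s,(.5542,.0496)),(s,(.5662,.3407))):
    g=cv2.cvtColor(rect("scene",im,c,.018),cv2.COLOR_BGR2GRAY).astype(float)
    yy,xx=np.mgrid[:300,:300];gx=(xx-149.5)*.04/299*1000;gy=-(yy-149.5)*.04/299*1000
    m=np.hypot(gx,gy)<10.5;B=[]
    for a in range(0,180,3):
        for off in np.arange(-2,2.1,.5):
            th=np.radians(a);d=-gx*np.sin(th)+gy*np.cos(th)-off;l=gx*np.cos(th)+gy*np.sin(th)
            T=cv2.GaussianBlur(((abs(d)<2)&(abs(l)<9)).astype(float),(0,0),9);B.append((np.corrcoef(T[m],-g[m])[0,1].round(2),a,off))
    print(sorted(B)[-4:])
E
python3 plan.py .4865 -.2340 .265 0 8 0
```

```text
[(np.float64(0.88), 48, np.float64(0.0)), (np.float64(0.88), 51, np.float64(0.5)), (np.float64(0.89), 45, np.float64(0.5)), (np.float64(0.89), 48, np.float64(0.5))]
[(np.float64(0.85), 45, np.float64(0.5)), (np.float64(0.85), 45, np.float64(1.0)), (np.float64(0.85), 48, np.float64(0.5)), (np.float64(0.85), 48, np.float64(1.0))]
t 14.37 p [0.5532 0.0489 0.2768] yaw_y -85.29 tilt [ 0.003 -0.    -1.   ] F [-0.1  0.8 -2.9] T [-0.014  0.172 -0.028] w 0.0317 j [ 0.02  0.27  1.4  -0.    1.47  1.51]
[0.0, -0.28, 0.86, 0.04, 0.0, 0.0, -0.28, 0.87, 0.03, 0.0, 0.0, -0.28, 0.86, 0.04, 0.0, 0.0, -0.28, 0.87, 0.04, 0.0, 0.0, -0.28, 0.86, 0.03, 0.0]
[0.0, -0.28, 0.86, 0.04, 0.0, 0.0, -0.28, 0.87, 0.04, 0.0, 0.0, -0.28, 0.86, 0.03, 0.0]
```

```bash
python3 plan.py .4865 -.2340 .265 -13.4 8 0
```

```text
t 14.37 p [0.5532 0.0489 0.2768] yaw_y -85.29 tilt [ 0.003 -0.    -1.   ] F [-0.1  0.8 -2.9] T [-0.014  0.172 -0.028] w 0.0317 j [ 0.02  0.27  1.4  -0.    1.47  1.51]
[0.0, -0.28, 0.86, 0.04, -0.28, 0.0, -0.31, 0.86, 0.03, -0.28, 0.0, -0.33, 0.85, 0.04, -0.28, 0.0, -0.35, 0.83, 0.04, -0.28, 0.0, -0.38, 0.83, 0.03, -0.28]
[0.0, -0.4, 0.81, 0.04, -0.28, 0.0, -0.43, 0.8, 0.04, -0.28, 0.0, -0.45, 0.79, 0.03, -0.28]
```

Request:
drive_tool(targets=[0,-0.28,0.86,0.04,-0.28,0,-0.31,0.86,0.03,-0.28,0,-0.33,0.85,0.04,-0.28,0,-0.35,0.83,0.04,-0.28,0,-0.38,0.83,0.03,-0.28])

```text
time_s: 14.78
tcp_pos: [0.5102, -0.1293, 0.2663]
tcp_rot: [-3.12, -0.361, 0.004]
force: [1.3, -0.3, -2.3]
grip_width: 0.0316
```

Request:
drive_tool(targets=[0,-0.4,0.81,0.04,-0.28,0,-0.43,0.8,0.04,-0.28,0,-0.45,0.79,0.03,-0.28,0,0,0,0,0,0,0,0,0,0])

```text
time_s: 15.2
tcp_pos: [0.4855, -0.2351, 0.2618]
tcp_rot: [-3.101, -0.491, 0.003]
force: [1.3, 0.6, -1.4]
grip_width: 0.0315
```

Request:
drive_tool(targets=[0,0,0,0,0,0,0,0,0,0])

```text
time_s: 15.37
tcp_pos: [0.4866, -0.2329, 0.2629]
tcp_rot: [-3.101, -0.497, 0.001]
force: [1.0, 0.6, -1.8]
grip_width: 0.0317
```

```bash
python3 plan.py .4865 -.2340 .215 0 3 0; python3 - <<'E'
from blade import *
from plan import st
s,R=st();p=s["tcp_pos"]+R[:,2]*.1068;y=np.arctan2(R[1,1],R[0,1])
im=bot.grab_frame("scene")[:,:,::-1];cv2.imwrite("pics/s7full.png",im)
roi=(230,120,262,185);a=cv2.resize(im[120:185,230:262],None,fx=9,fy=9,interpolation=cv2.INTER_CUBIC)
b=cv2.cvtColor(cv2.resize(ren("scene",p,y+np.radians(120),roi),(32*9,65*9)),cv2.COLOR_GRAY2BGR)
old=cv2.resize(cv2.imread("pics/scene0.png")[120:185,230:262],None,fx=9,fy=9,interpolation=cv2.INTER_CUBIC)
cv2.imwrite("pics/s7.png",np.hstack([a,b]));
E
```

```text
t 15.37 p [ 0.4866 -0.2329  0.2629] yaw_y -71.78 tilt [-7.e-04  6.e-04 -1.e+00] F [ 1.   0.6 -1.8] T [-0.07   0.173 -0.014] w 0.0317 j [-0.51  0.24  1.46  0.    1.44  0.74]
[0.0, -0.0, 0.01, 0.4, 0.0, 0.0, -0.01, 0.01, 0.4, 0.0, 0.0, -0.0, 0.0, 0.4, 0.0]
```

View pics/s7.png

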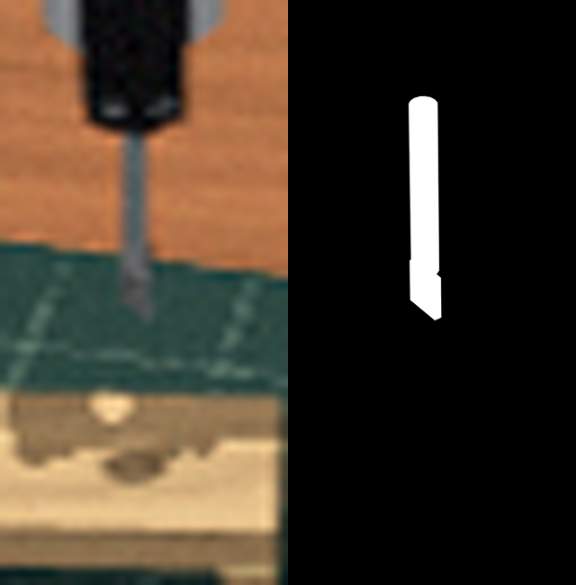

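```bash
python3 - <<'E'
from h import *
print(plane("scene",244.7,171.3,.092))
s=cv2.imread("pics/s7full.png");cv2.imwrite("pics/hole.png",cv2.resize(s[158:185,230:262],None,fx=20,fy=20,interpolation=cv2.INTER_CUBIC))
c=[.4865,-.234,.092];print(((proj("scene",c)-[230,158]+.5)*20))
for r in(.0105,.0135):
    k=np.array([proj("scene",(c[0]+r*np.cos(t),c[1]+r*np.sin(t),.092)) for t in np.arange(0,6.3,.1)]);print(((k.min(0)-[229.5,157.5])*20).round(),((k.max(0)-[229.5,157.5])*20).round())
E
```

```text
[ 0.49082145 -0.23284035  0.092     ]
[303.01821009 258.21866195]
[236. 217.] [370. 300.]
[217. 205.] [389. 312.]
```

View pics/hole.png

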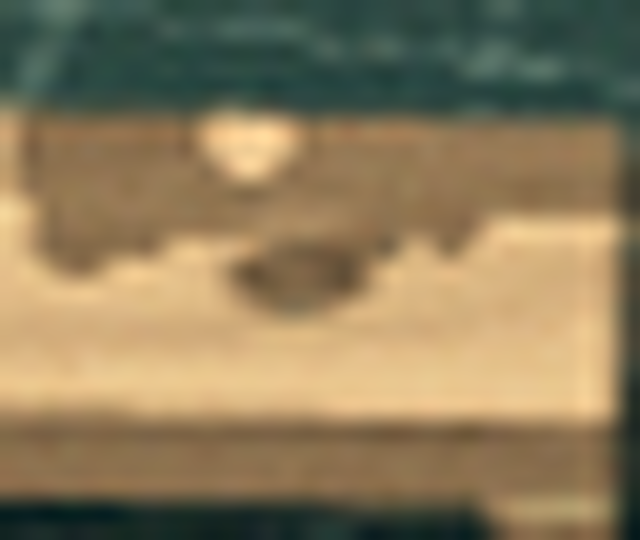

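Request:
drive_tool(targets=[0,0,0,0.7,0,0,0,0.01,0.6,0,0,0,0,0.4,0,0,0,0,0.2,0,0,0,0,0,0])

```text
time_s: 15.83
tcp_pos: [0.4864, -0.2333, 0.186]
tcp_rot: [-3.1, -0.498, 0.003]
force: [-0.8, -0.2, -2.0]
grip_width: 0.0315
```

```bash
python3 plan.py .4868 -.2340 .1198 0 4 0
```

```text
t 15.83 p [ 0.4864 -0.2333  0.186 ] yaw_y -71.76 tilt [-0.0023  0.0014 -1.    ] F [-0.8 -0.2 -2. ] T [-0.066  0.161 -0.005] w 0.0315 j [-0.52  0.29  1.57  0.    1.28  0.74]
[0.0, 0.0, 0.01, 0.41, 0.0, 0.0, 0.0, 0.0, 0.42, 0.0, 0.0, 0.0, 0.01, 0.41, 0.0, 0.0, 0.0, 0.0, 0.41, 0.0]
```

Request:
drive_tool(targets=[0,0,0.01,0.35,0,0,0,0,0.35,0,0,0,0,0.35,0,0,0,0,0.35,0,0,0,0,0.15,0])

```text
time_s: 16.25
tcp_pos: [0.4869, -0.2343, 0.1251]
tcp_rot: [-3.102, -0.497, 0.0]
force: [-0.4, 1.1, -2.2]
grip_width: 0.0319
```

Request:
drive_tool(targets=[0,0,0,0,0,0,0,0,0,0])

```text
time_s: 16.42
tcp_pos: [0.4873, -0.2347, 0.1265]
tcp_rot: [3.101, 0.497, 0.001]
force: [-1.0, -0.2, -1.7]
grip_width: 0.032
```

Request:
drive_tool(targets=[0,0,0,0.07,0,0,0,0,0.06,0,0,0,0,0.03,0,0,0,0,0,0,0,0,0,0,0])

```text
time_s: 16.83
tcp_pos: [0.4868, -0.2347, 0.1192]
tcp_rot: [3.102, 0.496, 0.0]
force: [0.5, -0.1, -2.2]
grip_width: 0.0322
```

Request:
drive_tool(targets=[0,0,0,0.02,0,0,0,0,0,0])

```text
time_s: 17.0
tcp_pos: [0.4869, -0.2347, 0.1188]
tcp_rot: [3.102, 0.496, 0.001]
force: [-1.0, 1.3, 3.8]
grip_width: 0.0318
```

Request:
drive_tool(targets=[0.45,0,0,0,0,0.6,0,0,0,0,0.6,0,0,0,0,0.6,0,0,0,0])

```text
time_s: 17.33
tcp_pos: [0.4868, -0.2347, 0.1182]
tcp_rot: [3.102, 0.496, -0.0]
force: [-0.5, -0.4, 0.5]
grip_width: 0.0544
```

```bash
python3 - <<'E'
from plan import *
show()
im=bot.grab_frame("scene");crop("s",im,200,110,290,200,7,"s8")
E
```

```text
t 17.33 p [ 0.4868 -0.2347  0.1182] yaw_y -71.82 tilt [ 0. -0. -1.] F [-0.5 -0.4  0.5] T [-0.031  0.204  0.049] w 0.0544 j [-0.52  0.37  1.65 -0.    1.13  0.74]
```

View pics/s8.png

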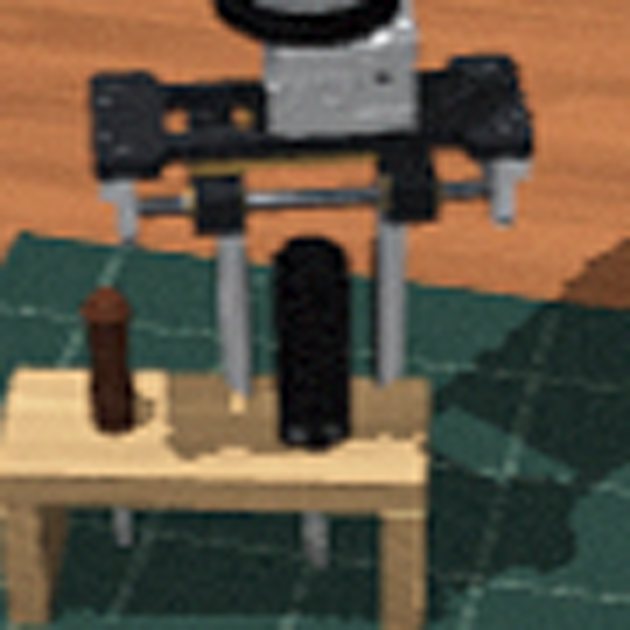

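Request:
drive_tool(targets=[0.6,0,0,-0.3,0,0.6,0,0,-0.7,0,0.6,0,0,-0.8,0,0.6,0,0,-0.8,0,0.6,0,0,-0.8,0])

```text
time_s: 17.8
tcp_pos: [0.4865, -0.2346, 0.2558]
tcp_rot: [-3.102, -0.496, 0.0]
force: [0.7, 0.1, 0.1]
grip_width: 0.0563
```

Request:
drive_tool(targets=[0.6,-0.5,0,-0.7,0,0.6,-1,0,0,0,0.6,-1,0,0,0,0.6,-0.5,0,0,0,0.6,0,0,0,0])

```text
time_s: 18.22
tcp_pos: [0.3702, -0.2731, 0.2829]
tcp_rot: [3.102, 0.492, 0.0]
force: [-0.5, 0.7, 0.8]
grip_width: 0.0567
```

```bash
python3 - <<'E'
from plan import *
show()
im=bot.grab_frame("scene");cv2.imwrite("pics/s9.png",im[:,:,::-1])
im=bot.grab_frame("top");cv2.imwrite("pics/t9.png",im[:,:,::-1])
a=cv2.imread("pics/s9.png");b=cv2.imread("pics/t9.png");t0=cv2.imread("pics/top0.png")
cv2.imwrite("pics/z9.png",np.hstack([cv2.resize(a[130:290,190:345],(600,600)),]))
cv2.imwrite("pics/zt9.png",cv2.resize(np.vstack([t0[110:250,80:340],b[110:250,80:340]]),None,fx=2.1,fy=2.1))
E
```

```text
t 18.22 p [ 0.3702 -0.2731  0.2829] yaw_y -71.96 tilt [ 5.0e-04 -1.1e-03 -1.0e+00] F [-0.5  0.7  0.8] T [-0.033  0.127  0.031] w 0.0567 j [-0.71  0.04  1.64 -0.    1.46  0.54]
```

View pics/z9.png

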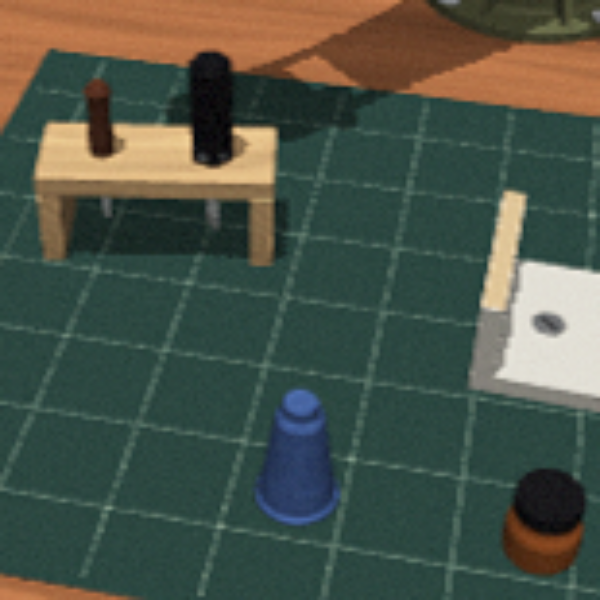

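View pics/zt9.png

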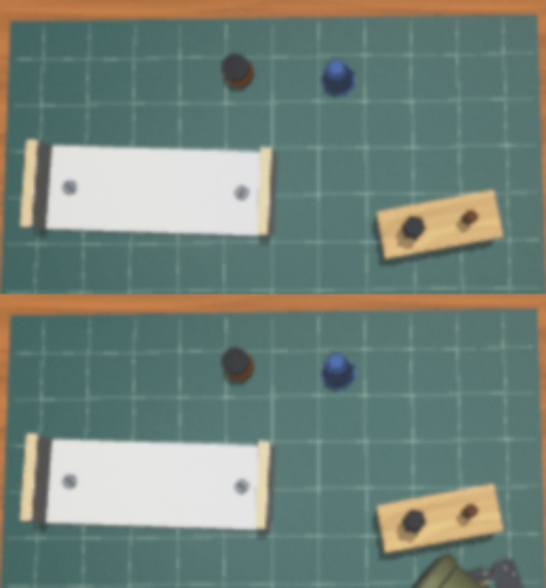

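The screwdriver stands upright in its own hole, the gap at the end board is closed, and the bystanders have not moved. I'm handing the job in.

```bash
python3 -c "
from station import bot
print(bot.close_job())"
```

```text
the job is handed in; nothing more can be done
None
```

I drew the loose end board tight with the big screwdriver, put the screwdriver back in its rack hole and handed the job in at about 18 s. `close_job` reported no verdict.

- **Seating:** my first touch landed on the face of the cam beside the slot, at about 10 N. A small sideways search found the slot, and the blade went down to the 5 mm floor.
- **Turning:** I turned clockwise pressing with about 7 N. The torque climbed from about 0.15 to 0.35 N m at the stop, so I held there, backed off about 8° and lifted out.
- **Cam and board check:** in the scene picture the cam's slot lies at about 48°, against about 46° for the other, already locked cam. The gap at the end board is visibly closed.
- **Screwdriver check:** it stands upright in its own hole with the handle on the rack top. It touched down at the same tool height as when I picked it up, and it is released with the arm clear.
- **Bystanders:** the jar, the cone and the bradawl show no movement between the first and last top pictures.
- **What disagreed:** the two cameras gave cam positions about 3 mm apart, which the sideways search made up for. The tool turned about 123° at its furthest while the slot turned about 102° in the pictures. I put the difference down to play in the slot and give in the grip.

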